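# Lower a hung parts basket to the third stop of a drying station

## Task

Hang the small steel basket of rings by its handle on the hook of the drying station and let go of it. Then lower it into the open well by turning the station's black knob clockwise (seen from above) three clicks, to the third stop and not on to the fourth. Finish while still holding the knob there in the gripper, with the basket hanging free and quiet in the well, and leave everything else on the bench where it stands.

Things in the scene. Friction and masses are not known exactly. Their poses are not given: they have to be found in the camera images.
- basket: Loose upright steel basket of rings, 0.12 kg, left or right of the station: cup 60 mm across, 42 mm high, under a stiff bail: legs in the local y-z plane, 50 mm clear between, 8 mm thick along local x, joined by a roof-like bridge. On it a wooden grip 14 x 14 mm, sides along local x and y, 109 to 143 mm up. Origin: centre of underside, z up. A half turn about z makes no difference.
- bail_eye (a point): Point on the basket: the apex of the bridge's underside, which rests on the hook, 105 mm above the basket's underside, on its axis. The opening below it reaches down to the cup's rim (63 mm).
- station: Drying station fixed to the bench, 190 mm deep (x), 310 mm wide (y), yaw up to 0.25 rad. Origin on the bench; local +x away from the robot, +y left. Left: open square well, 102 mm inside, 112 outside, rim 95 mm high, inner floor 15 mm. Behind it a column with the hook carriage, highest point 227 mm. Right: grey housing, top 70 mm high, with dial and knob.
- well_mouth (a point): Centre of the well's mouth, at the height of its rim (95 mm above the bench); at local (10, 85, 95) mm of the station.
- lift_hook: Steel hook and carriage. An 8 mm rod runs from the column over the well towards station -x, dips to a level seat 30 mm long, ends in an upturned tip: top 14 mm above the seat's top, front end 31 mm in front of the seat's middle. Geared to the knob: down 12 mm per click. Origin on the column's axis, at bench height with the knob at home.
- hook_seat (a point): Middle of the seat, on top of the rod: 210 mm above the bench with the knob at home, straight above the well's middle; at station local (10, 85, 210) mm. The hook points along station -x.
- knob (a joint): Knob angle in rad: 0 at home (end stop; starts there, within its play), growing clockwise seen from above. Stops (detents) every 24 degrees: 0.419, 0.838, 1.257 (the third), 1.676; end of travel 1.85. Leaving a stop takes about 0.06 to 0.12 N m; past the bump half way to the next stop the knob snaps on into it and rests there.
- knob_grip (a point): On the knob's vertical axis, mid-height to grip, 102 mm above the bench; station local (0, -85, 102) mm. Knob: black round skirt 46 mm across, on it a bar grip 46 mm long, 14 mm wide, from 84 mm (skirt's top) to 117 mm above the bench. At home the bar lies along station x.
- knob_nose (a point): Tip of the nose at one end of the knob's foot, 32 mm from the axis, 82 mm above the bench; at home it points along station -x. It passes a small raised pin on the dial at each stop: home and four more.
- rinse_cup: Bystander: white ceramic cup, 64 mm across, 70 mm high, without a handle, on the other side of the station from the basket. Origin: centre of the underside.
- hammer: Bystander: small hammer, 200 mm, lying at the far right. Origin below its middle.
- brush: Bystander: bench brush, 180 mm, lying at the left back. Origin below its middle.
- loupe: Bystander: black eye loupe, 42 mm across, 36 mm high, at the left front. Origin: centre of the underside.
- ring_stick: Bystander: steel ring stick on a round foot 64 mm across, 132 mm high, at the right back. Origin: centre of the underside.
- wax_block: Bystander: brown wax block, 60 x 40 x 25 mm, at the right front. Origin: centre of the underside.
- stone_tray: Bystander: flat wooden tray with divisions, 70 x 140 x 25 mm, at the far left. Origin: centre of the underside.
Things that resemble listed ones, but are neither listed nor needed, are in the scene too. What is shaped like the basket but turquoise is not meant.

How it is judged:
On the way, in this order (a step that is already met when the one before it is completed fails the run):
1. the basket hangs on the hook by its handle, let go, with the knob still at home (contact force between basket and lift_hook above 0.4 N and distance between bail_eye and hook_seat below 0.022 m and contact force between the fingers and basket below 0.05 N and angle between basket's own z axis and vertical below 0.3 rad and value of joint knob below 0.2 rad), for 0.3 s.
2. the knob is at the third stop, gripped (value of joint knob between 1.13 and 1.38 rad and contact force between the fingers and knob above 1 N), for 0.2 s.
At the end, for the whole second after the job is handed in: Knob still at third stop (1.257 rad within 0.1), gripped with over 1 N; basket hangs on the hook (pressing it with over 0.8 N, bail apex within 22 mm of the seat), not touched by the robot, tilt under 0.2 rad, under 0.08 m/s, within 25 mm of the well's middle, underside over 15 mm below the rim (value of joint knob between 1.15 and 1.36 rad and velocity of joint knob between -0.1 and 0.1 rad/s and contact force between the fingers and knob above 1 N and contact force between basket and lift_hook above 0.8 N and distance between bail_eye and hook_seat below 0.022 m and contact force between each of the arm, the fingers and basket below 0.05 N and horizontal distance between basket and well_mouth below 0.025 m and z of basket in the frame of well_mouth below -0.015 m and angle between basket's own z axis and vertical below 0.2 rad and linear speed of basket below 0.08 m/s); the arm keeps its last pose, push and grip.
It fails at once if the knob is turned on past the third stop towards the fourth (value of joint knob above 1.5 rad).
It fails at once if another thing on the bench is moved by more than 30 mm (distance of any of rinse_cup, hammer, brush, loupe, ring_stick, wax_block, stone_tray from where it was at the start of the episode above 0.03 m).
It also fails if it takes over 64 s, if anything falls off the work surface, if the arm or the gripper's body presses on something with over 40 N, if the wrist force passes 120 N, or if a joint passes its speed limit or range.

## Robot

A 6-joint arm with a two-finger parallel gripper is mounted at the origin on the work surface. World frame = base frame: x ahead of the robot, y to its left, z up, the work surface at z = 0. Lengths are in m, angles in rad, forces in N, time in s.
With the tool pointing down it reaches from about 0.375 to 0.975 m from the base axis. Payload 3.8 kg.
Tool frame: the origin (TCP) lies midway between the tips of the shut fingers; the grasp point (between the pads) lies 19 mm behind it; z points along the fingers, y is the direction in which the jaws open and shut (so a half turn about z gives the same grasp; the last joint's range is limited). The gripper opens to 88 mm and grips with 3 to 60 N. Pads are 18 mm wide; open, the fingers measure 123 mm over their backs; the gripper's body (75 mm by 187 mm) begins 45 mm behind the grasp point.
Start: joints at [1.088, 0.264, 1.604, -0, 1.274, -0.037], TCP at [0.291, 0.609, 0.199] pointing down, gripper open.
Joint ranges: [-2.63, 2.63], [-0.94, 2.18], [0.31, 2.57], [-1.31, 4.45], [0, 2.66], [-2.55, 2.55]. Speed limits (rad/s): [2.57, 2.57, 3.14, 3.14, 3.14, 3.14].

## Interface

Orientations are given as a unit quaternion [w, x, y, z].
In Python, from station import ctrl gives the robot as it stands. The module is installed in compiled form; this text tells all that it offers.
- The arm moves only by the tool servo_tool, never from a script. Its argument "plan" is a list of rows, each an object with "linear": the shift along the tool's x, y, z in m, a list of three; "rotation": the turn, a rotation vector about the tool's x, y, z in degrees, a list of three; "fingers": the closure in counts, from 0 (fully open) to 255 (shut). In form: [{"linear": [x, y, z], "rotation": [wx, wy, wz], "fingers": fingers}, ...]. A call has 1 to 20 rows; each row is the pose to reach, as a shift and turn from the pose commanded when the call began, along the tool's axes at that moment; what a row does not reach only later rows make up. A row lasts 1/8 s, in which the tool goes at most 62.5 mm and 10.7 degrees, less where a joint would pass 70% of its speed; a pose out of reach is approached as far as the arm can. A call with a gripper value outside its range is refused whole. The fingers move at their own pace and stop on an object; "force" is the grip in N (left out, the last holds). Time passes only in rows, so rows that repeat a pose let the fingers close. It gives the time, the measured TCP pose, the force and the opening at its end, in the units of the state.
- ctrl.sense(): the state, without advancing time (a new reading comes with each control period).
- ctrl.camera(name): name is "scene" or "top" or "wrist"; returns (picture, depth): 400x640x3 uint8, blue, green, red; 400x640 float32, m along the optical axis (not along the pixel's ray), 0 where there is no reading.
- ctrl.get_calibration(name): a dict with "mtx" (3x3 intrinsics, pixels), "R" (3x3) and "t" (3): a world point X has camera coordinates R X + t. Camera axes: x right, y down, z forward; pixel columns grow to the right and rows downward; lengths in m; the calibration is good to about 2 mm. A picture is of the moment at which its call begins: read the wrist's pose just before it. get_calibration takes no time and is no camera call; for the wrist camera it gives the pose at the moment of the call.
- ctrl.job_done(): hands the job in, once; it reports no verdict.
Trained networks look in the newest picture that a camera, given by its name, has taken for a name from the list of things; names that differ only in an ending like _2 or _b are one class to them, and where a whole thing is asked for, a point or a joint stands for the part that bears it (a point fixed in the world has none). Each returns a list of dicts, best first, with "score" (0 to 1); they miss things now and then, are a little off and sometimes report something else, mostly with a low value. They report only what shows in the picture. A call takes as long as a camera call. They do not tell look-alikes from the thing itself.
- ctrl.look_for(camera, thing): "point" ([x, y, z] in m, in the coordinates of the camera as it stood for that picture, good to about 4 mm: the middle of the surface that is visible of it).
- ctrl.outline_of(camera, thing): "mask" (400x640 bool, what is visible of it).
The state is a dict: "clock": time; "qpos": joint angles; "joint_velocities": joint speeds; "effort": joint torques, N m; "ee_pos": TCP position; "tool_rot": TCP orientation; "contact_force": force on the tool from outside, world axes, zero at the start; "wrist_torque": the same for the moment, N m; "finger_gap": finger opening in m.
Only numpy, scipy, OpenCV 4.12 (cv2) and the standard library are available. Lean on these libraries where they do the work, as an engineer would, in place of code of your own. Each camera call takes 0.05 s, during which the arm holds its last target.

## Working session

There is one attempt and no reset: what is moved stays moved. The work goes in short steps, Python scripts to look and compute and a tool call to move; the robot and the scene stay as the last step left them, time stands still between calls to the robot, and variables do not carry over. Pictures are saved under pics/ and viewed, and the job is handed in when it is done.

Besides the shell and the picture viewer there is one more tool, called after "Request:" as name([rows], argument=value, ...), one row to a line, values as JSON. servo_tool: Moves the arm, as the interface text tells. Its arguments: {"type":"object","properties":{"plan":{"type":"array","items":{"type":"object","properties":{"linear":{"type":"array","items":{"type":"number"}},"rotation":{"type":"array","items":{"type":"number"}},"fingers":{"type":"number"}}}},"force":{"type":"number"}},"required":["plan"]}

```bash
mkdir -p pics; cat > h.py <<'E'
import numpy as np, cv2
from station import ctrl
from scipy.spatial.transform import Rotation as Rn
def snap(n,tag):
    C=ctrl.get_calibration(n); C={k:np.array(v) for k,v in C.items()}
    im,d=ctrl.camera(n)
    cv2.imwrite(f'pics/{tag}.png',im); np.savez(f'{tag}.npz',im=im,d=d,**C)
    return im,d,C
def load(tag):
    z=np.load(f'{tag}.npz'); return z['im'],z['d'],{k:z[k] for k in('mtx','R','t')}
def c2w(C,p): return C['R'].T@(np.array(p)-C['t'])
def cloud(d,C):
    v,u=np.indices(d.shape); K=C['mtx']
    P=np.stack([(u-K[0,2])/K[0,0]*d,(v-K[1,2])/K[1,1]*d,d],-1)
    return (P-C['t'])@C['R']
def proj(C,X):
    p=C['R']@np.array(X)+C['t']; q=C['mtx']@p; return q[:2]/q[2]
def st():
    s=ctrl.sense(); return s
def rot(s): q=s['tool_rot']; return Rn.from_quat([q[1],q[2],q[3],q[0]])
E
python3 - <<'E'
from h import *
s=st(); print(s)
for n in('scene','top'):
    im,d,C=snap(n,n+'0')
    print(n,C['R'].T@-C['t'])
    for th in['basket','station','knob','lift_hook','rinse_cup','knob_nose']:
        try:
            for r in ctrl.look_for(n,th)[:3]:
                print(th,round(r['score'],2),c2w(C,r['point']).round(3),proj(C,c2w(C,r['point'])).round())
        except Exception as e: print(th,e)
E
```

```text
{'clock': 0.0, 'qpos': array([ 1.08810618e+00,  2.64738973e-01,  1.60535968e+00, -2.13868638e-05,
        1.27371310e+00, -3.68872655e-02]), 'joint_velocities': array([-0.00068352, -0.00131587, -0.00184654, -0.00014849,  0.00020431,
       -0.00013914]), 'effort': array([ 1.86226844e-04, -5.02108133e+01, -3.56874561e+01,  7.26807257e-02,
        2.95130617e-02, -1.90304468e-04]), 'ee_pos': array([0.29067796, 0.60832012, 0.1980054 ]), 'tool_rot': array([-2.75138241e-04,  2.21057008e-01,  9.75260257e-01, -1.07494246e-03]), 'contact_force': array([-0.40846171,  0.43824183, -0.11479498]), 'wrist_torque': array([-0.02979214, -0.0083342 , -0.04037006]), 'finger_gap': 0.08831193241121962}
scene [0.93431313 0.668425   1.16802363]
basket 0.88 [0.396 0.395 0.03 ] [422. 295.]
basket 0.87 [0.491 0.337 0.037] [383. 296.]
basket 0.86 [0.397 0.262 0.038] [392. 259.]
knob 0.6 [ 0.563 -0.087  0.101] [281. 194.]
knob 0.21 [ 0.302 -0.256  0.024] [320. 146.]
lift_hook 0.7 [0.681 0.063 0.223] [269. 223.]
rinse_cup 0.61 [ 0.422 -0.32   0.048] [282. 144.]
knob_nose 0.47 [ 0.565 -0.086  0.097] [281. 196.]
top [ 0.23809999 -0.01754586  1.36608538]
basket 0.84 [0.395 0.256 0.027] [226. 245.]
basket 0.77 [0.485 0.338 0.032] [199. 216.]
basket 0.57 [0.396 0.392 0.027] [180. 245.]
station 0.77 [ 0.589 -0.014  0.053] [315. 178.]
knob 0.56 [ 0.563 -0.09   0.082] [341. 184.]
rinse_cup 0.77 [ 0.419 -0.339  0.029] [425. 234.]
rinse_cup 0.42 [ 0.561 -0.088  0.083] [341. 185.]
knob_nose 0.75 [ 0.562 -0.091  0.082] [341. 184.]
```

View pics/scene0.png

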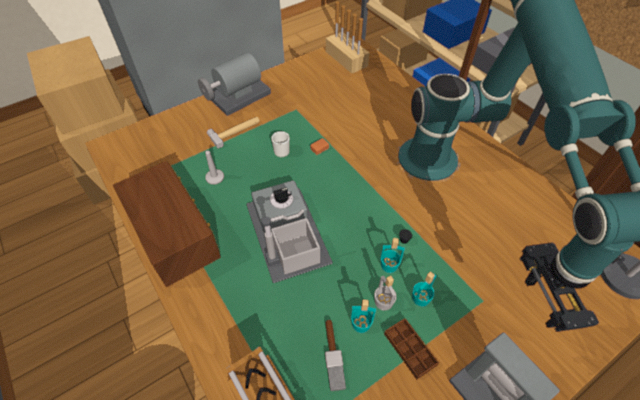

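View pics/top0.png

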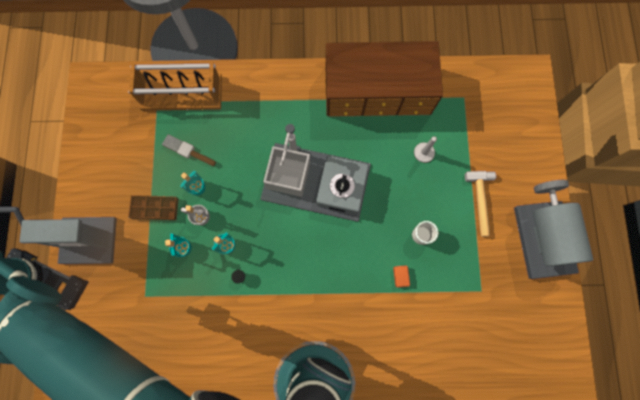

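```bash
python3 - <<'E'
from h import *
a=load('scene0')[0][230:340,330:470]; cv2.imwrite('pics/crop1.png',cv2.resize(a,None,fx=5,fy=5,interpolation=2))
a=load('top0')[0][140:300,150:380]; cv2.imwrite('pics/crop2.png',cv2.resize(a,None,fx=3.4,fy=3.4,interpolation=2))
E
```

```text
(no output)
```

View pics/crop1.png

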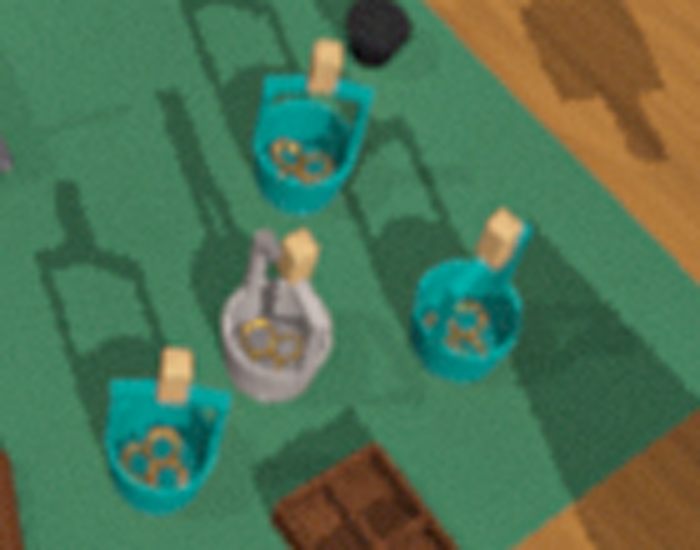

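View pics/crop2.png

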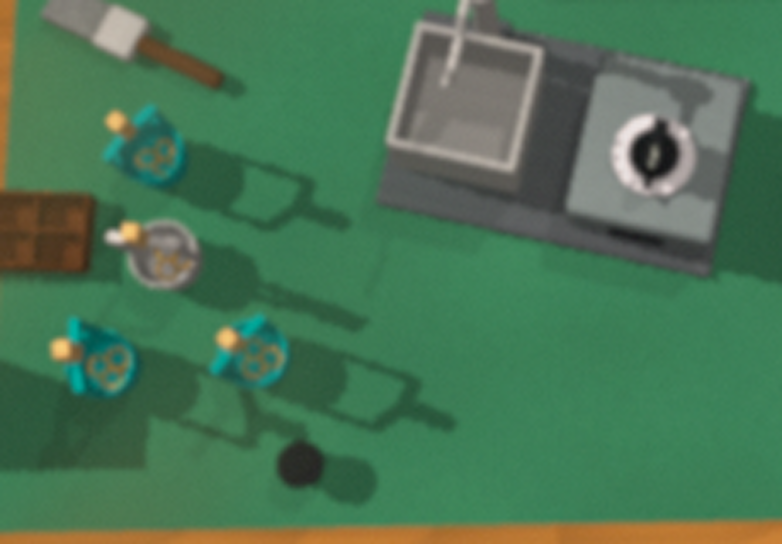

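Four basket-shaped things in the scene picture: turquoise at (363,317), (392,258) and (424,290), and grey steel at (384,294). Only the steel one fits, and the enlarged crop confirms it. Next I fit the station and basket from depth.

```bash
python3 - <<'E'
from h import *
s=st(); R=rot(s); C=ctrl.get_calibration('wrist'); 
Rc=np.array(C['R']);c=Rc.T@-np.array(C['t'])
print('cam in tool',R.inv().apply(c-s['ee_pos']).round(3)); print((Rc@R.as_matrix()).round(3)); print(C['mtx'])
print('tool axes\n',R.as_matrix().round(3))
for tag in('top0','scene0'):
    im,d,C=load(tag); P=cloud(d,C)
    m=(P[...,0]>0.43)&(P[...,0]<0.75)&(abs(P[...,1]+0.01)<0.22)&(d>0)
    for lo,hi,nm in((0.06,0.08,'housing'),(0.085,0.1,'rim'),(.1,.13,'knob'),(.17,.26,'hook')):
        q=P[m&(P[...,2]>lo)&(P[...,2]<hi)]
        if len(q)>5:
            r=cv2.minAreaRect(q[:,:2].astype(np.float32)*1000); print(tag,nm,len(q),np.round(r[0]),np.round(r[1]),round(r[2],1),q.mean(0).round(3))
E
```

```text
cam in tool [ 0.069  0.    -0.185]
[[-0.     1.    -0.002]
 [-0.963 -0.001 -0.271]
 [-0.271  0.002  0.963]]
[[294.72856086   0.         316.43224297]
 [  0.         294.72856086 199.90407339]
 [  0.           0.           1.        ]]
tool axes
 [[-0.902  0.431  0.   ]
 [ 0.431  0.902  0.   ]
 [ 0.     0.    -1.   ]]
top0 housing 2107 [591. -19.] [289. 152.] 74.6 [ 0.573 -0.08   0.07 ]
top0 rim 369 [602.   4.] [248. 127.] 76.8 [0.606 0.051 0.093]
top0 knob 115 [603.   8.] [234. 123.] 68.4 [ 0.589 -0.047  0.115]
top0 hook 194 [638.  60.] [ 25. 118.] 81.1 [0.653 0.06  0.219]
scene0 housing 1559 [596. -17.] [297. 154.] 73.7 [ 0.585 -0.055  0.072]
scene0 rim 479 [613.  10.] [233. 142.] 76.1 [0.609 0.051 0.093]
scene0 knob 156 [590.  21.] [238. 136.] 53.2 [ 0.602 -0.037  0.113]
scene0 hook 224 [641.  61.] [ 26. 116.] 81.4 [0.659 0.062 0.217]
```

Request:
servo_tool([
  {"linear": [-0.03,-0.02,-0.03],"rotation": [0,0,4],"fingers": 0},
  {"linear": [-0.07,-0.05,-0.06],"rotation": [0,0,8],"fingers": 0},
  {"linear": [-0.11,-0.08,-0.08],"rotation": [0,0,12],"fingers": 0},
  {"linear": [-0.15,-0.11,-0.1],"rotation": [0,0,16],"fingers": 0},
  {"linear": [-0.19,-0.14,-0.11],"rotation": [0,0,20],"fingers": 0},
  {"linear": [-0.23,-0.17,-0.12],"rotation": [0,0,24],"fingers": 0},
  {"linear": [-0.26,-0.2,-0.12],"rotation": [0,0,27],"fingers": 0},
  {"linear": [-0.278,-0.211,-0.12],"rotation": [0,0,27],"fingers": 0},
  {"linear": [-0.278,-0.211,-0.12],"rotation": [0,0,27],"fingers": 0},
])

```text
clock: 1.82
ee_pos: [0.4515, 0.2977, 0.3196]
tool_rot: [0.0, 0.444, 0.896, 0.0]
contact_force: [0.0, 0.3, 0.4]
finger_gap: 0.088
```

```bash
python3 - <<'E'
from h import *
s=st(); print(s['clock'],s['ee_pos'],s['qpos'].round(3)); print(rot(s).as_matrix().round(3))
im,d,C=snap('wrist','w1'); 
for th in('basket','lift_hook','knob'):
    for r in ctrl.look_for('wrist',th)[:4]:
        p=c2w(C,r['point']); print(th,round(r['score'],2),p.round(3),proj(C,p).round())
P=cloud(d,C)
m=(P[...,2]>0.128)&(d>0)&(abs(P[...,0]-.45)<.12)&(abs(P[...,1]-.33)<.12)
n,l,stt,cen=cv2.connectedComponentsWithStats(m.astype(np.uint8))
for i in range(1,n):
    if stt[i,4]>20:
        q=P[l==i]; r=cv2.minAreaRect(q[:,:2].astype(np.float32)*1000); print(cen[i].round(),stt[i,4],q.mean(0).round(4),q[:,2].max().round(3),r)
E
```

```text
1.825 [0.45149637 0.29771304 0.3196009 ] [ 0.537 -0.044  1.726  0.     1.459 -0.114]
[[-0.606  0.795  0.   ]
 [ 0.795  0.606  0.   ]
 [-0.     0.001 -1.   ]]
basket 0.95 [0.397 0.39  0.039] [324.  91.]
basket 0.9 [0.402 0.263 0.044] [277. 162.]
basket 0.84 [0.585 0.359 0.044] [405. 183.]
basket 0.61 [0.487 0.347 0.041] [353. 151.]
[326.  79.] 169 [0.3939 0.393  0.142 ] 0.145 ((393.7147521972656, 393.470458984375), (13.877291679382324, 13.808425903320312), 7.1317033767700195)
[360. 163.] 149 [0.4876 0.3428 0.141 ] 0.145 ((488.81292724609375, 342.51513671875), (13.87746810913086, 14.123806953430176), 81.87853240966797)
[266. 172.] 151 [0.4004 0.2623 0.1408] 0.144 ((400.1575622558594, 261.144287109375), (14.160417556762695, 13.812444686889648), 48.778770446777344)
[321. 327.] 80127 [0.4396 0.3163 0.4437] 0.466 ((445.8308410644531, 307.4850158691406), (173.06588745117188, 47.123233795166016), 37.21361541748047)
```

View pics/w1.png

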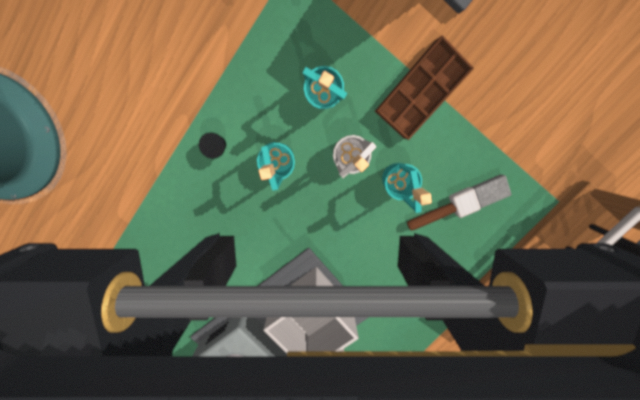

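```bash
python3 - <<'E'
from h import *
for tag in('w1','scene0','top0'):
    im,d,C=load(tag); P=cloud(d,C)
    near=np.hypot(P[...,0]-.488,P[...,1]-.343)<.045
    for lo,hi in((.07,.105),(.085,.112),(.11,.15),(.125,.15)):
        q=P[near&(P[...,2]>lo)&(P[...,2]<hi)&(d>0)][:,:2]*1000
        if len(q)<8: continue
        m=q.mean(0); w,V=np.linalg.eigh(np.cov((q-m).T)); v=V[:,1]
        r=cv2.minAreaRect(q.astype(np.float32))
        print(tag,lo,len(q),m.round(1),np.sqrt(w).round(1),np.degrees(np.arctan2(v[1],v[0])).round(1),[np.round(x,1) for x in r])
im=load('w1')[0][110:210,300:440]; cv2.imwrite('pics/c3.png',cv2.resize(im,None,fx=5.5,fy=5.5,interpolation=2))
E
```

```text
w1 0.07 110 [487.3 344.1] [ 2.7 26. ] 81.5 [array([489. , 342.8]), array([60.8,  8.4]), np.float64(81.7)]
w1 0.085 250 [488.3 343.8] [ 2.6 20.6] 81.8 [array([487.8, 343. ]), array([60.8, 10.5]), np.float64(81.4)]
w1 0.11 174 [486.9 342.9] [4.1 4.4] 173.0 [array([488.6, 343. ]), array([17.6, 14.1]), np.float64(75.7)]
w1 0.125 152 [487.4 342.8] [4.  4.3] 179.5 [array([488.8, 342.5]), array([13.9, 14.1]), np.float64(81.6)]
scene0 0.07 44 [490.8 342.8] [ 2.5 27.7] 82.6 [array([490. , 340.5]), array([61.4,  8.9]), np.float64(83.2)]
scene0 0.085 70 [490.5 345. ] [ 2.8 22.4] 82.5 [array([488.9, 340.3]), array([62. ,  9.3]), np.float64(80.8)]
scene0 0.11 74 [491.5 342.4] [3.9 7.6] 88.0 [array([489.9, 340.5]), array([39.1, 13.8]), np.float64(85.0)]
scene0 0.125 45 [491.3 341.8] [4.  4.6] 123.1 [array([489.8, 340.8]), array([14.3, 13.8]), np.float64(81.2)]
top0 0.07 38 [486.2 336.8] [ 2.7 26. ] 83.4 [array([487.3, 340.6]), array([61.2,  8.5]), np.float64(82.4)]
top0 0.085 47 [486.2 335. ] [ 2.7 22.6] 82.6 [array([486.9, 340.1]), array([62.3,  8.9]), np.float64(82.0)]
top0 0.11 49 [485.6 337.6] [4.3 5.1] 91.1 [array([486.1, 335.9]), array([21.2, 13.8]), np.float64(77.1)]
top0 0.125 38 [486.  338.6] [4.3 4.6] 94.8 [array([486.9, 339.6]), array([14.3, 13.3]), np.float64(80.3)]
```

View pics/c3.png

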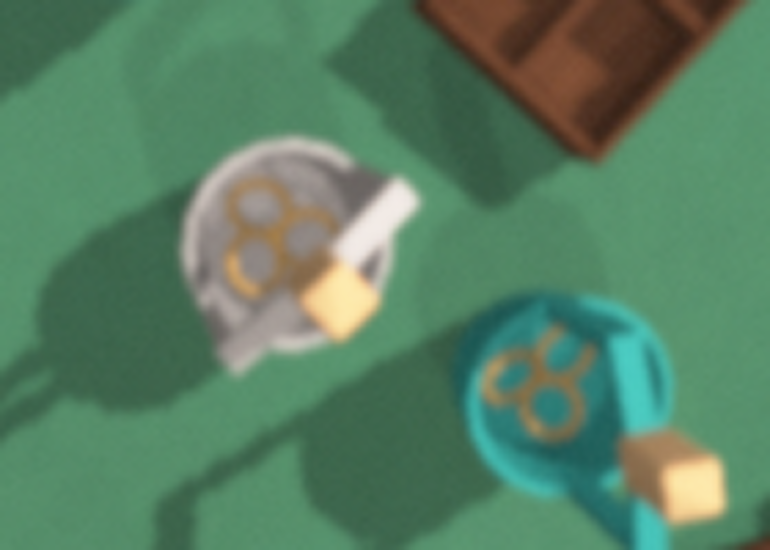

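Request:
servo_tool([
  {"linear": [-0.04,0.006,-0.02],"rotation": [0,0,-4],"fingers": 0},
  {"linear": [-0.09,0.012,-0.04],"rotation": [0,0,-10],"fingers": 0},
  {"linear": [-0.14,0.02,-0.06],"rotation": [0,0,-16],"fingers": 0},
  {"linear": [-0.19,0.03,-0.08],"rotation": [0,0,-22],"fingers": 0},
  {"linear": [-0.24,0.038,-0.08],"rotation": [0,0,-28],"fingers": 0},
  {"linear": [-0.29,0.046,-0.08],"rotation": [0,0,-34],"fingers": 0},
  {"linear": [-0.34,0.054,-0.08],"rotation": [0,0,-39],"fingers": 0},
  {"linear": [-0.38,0.06,-0.08],"rotation": [0,0,-43],"fingers": 0},
  {"linear": [-0.398,0.061,-0.08],"rotation": [0,0,-44],"fingers": 0},
  {"linear": [-0.398,0.061,-0.08],"rotation": [0,0,-44],"fingers": 0},
])

```text
clock: 3.28
ee_pos: [0.7415, 0.0203, 0.3983]
tool_rot: [-0.001, 0.075, 0.997, 0.0]
contact_force: [0.3, -0.4, -0.3]
finger_gap: 0.0881
```

```bash
python3 - <<'E'
from h import *
s=st(); print(s['clock'],s['ee_pos'],s['qpos'].round(3)); print(rot(s).as_matrix().round(3))
im,d,C=snap('wrist','w2'); 
for tag in('w2','top0','scene0'):
    im,d,C=load(tag); P=cloud(d,C)
    m=(P[...,0]>0.43)&(P[...,0]<0.75)&(abs(P[...,1]+0.01)<0.2)&(d>0)
    kn=np.hypot(P[...,0]-.563,P[...,1]+.089)<.035
    for nm,sel in (('knobbar',m&kn&(P[...,2]>.105)&(P[...,2]<.13)),('housing',m&(P[...,2]>.062)&(P[...,2]<.076)&(P[...,1]<.02)),('hook',m&(P[...,2]>.195)&(P[...,2]<.26)),('rim',m&(P[...,2]>.088)&(P[...,2]<.1)&(P[...,1]>-.02))):
        q=P[sel]
        if len(q)<6: continue
        a=q[:,:2]*1000; mm=a.mean(0); w,V=np.linalg.eigh(np.cov((a-mm).T)); v=V[:,1]
        print(tag,nm,len(q),mm.round(1),q[:,2].mean().round(4),q[:,2].max().round(4),np.sqrt(w).round(1),np.degrees(np.arctan2(v[1],v[0])).round(1),[np.round(x,1) for x in cv2.minAreaRect(a.astype(np.float32))])
E
```

```text
3.275 [0.74149674 0.02030845 0.39831693] [-0.006  0.354  1.133  0.     1.656 -1.427]
[[-0.989  0.15  -0.002]
 [ 0.15   0.989  0.   ]
 [ 0.002  0.    -1.   ]]
w2 knobbar 379 [563.7 -88.4] 0.1152 0.1187 [ 4.  13.2] 166.3 [array([563.1, -89. ]), array([13.2, 46. ]), np.float64(76.3)]
w2 housing 6903 [572.7 -89.9] 0.0698 0.076 [39.7 45.3] 165.2 [array([579.8, -61.8]), array([192.6, 150.1]), np.float64(76.3)]
w2 hook 976 [649.4  63.3] 0.221 0.2295 [ 4.4 36.8] 166.3 [array([640.1,  61.7]), array([ 24.9, 116.7]), np.float64(81.4)]
w2 rim 1085 [607.3  75.1] 0.0945 0.0976 [42.9 44.2] 68.4 [array([622. ,  70.5]), array([112.1, 131.8]), np.float64(76.3)]
top0 knobbar 80 [560.2 -91.6] 0.1159 0.1215 [ 4.  14.1] 166.1 [array([560.7, -91.8]), array([13.6, 47.4]), np.float64(76.2)]
top0 housing 1788 [569.9 -93.4] 0.0698 0.076 [40.9 46.2] 170.4 [array([578.5, -62.9]), array([194.3, 151.1]), np.float64(76.1)]
top0 hook 183 [651.1  60.4] 0.221 0.2318 [ 4.8 34.7] 166.1 [array([638.2,  60.2]), array([ 25. , 118.3]), np.float64(81.1)]
top0 rim 295 [612.3  70.6] 0.0941 0.0998 [42.6 45.2] 154.7 [array([617.6,  69.4]), array([112.9, 126.8]), np.float64(76.5)]
scene0 knobbar 86 [565.1 -89.5] 0.1157 0.1236 [ 4.4 13.5] 167.1 [array([563.5, -90.5]), array([14.8, 45.7]), np.float64(77.2)]
scene0 housing 1129 [578.5 -87.7] 0.0714 0.076 [43.7 46.8] 142.7 [array([579.6, -64.4]), array([190.9, 151.5]), np.float64(77.4)]
scene0 hook 200 [655.6  62.3] 0.2205 0.2327 [ 4.8 36.2] 167.0 [array([640.5,  60.6]), array([ 25.8, 116.2]), np.float64(81.4)]
scene0 rim 361 [616.6  73.5] 0.095 0.1 [43.  45.6] 69.1 [array([627.1,  67.4]), array([115.2, 141.6]), np.float64(75.9)]
```

View pics/w2.png

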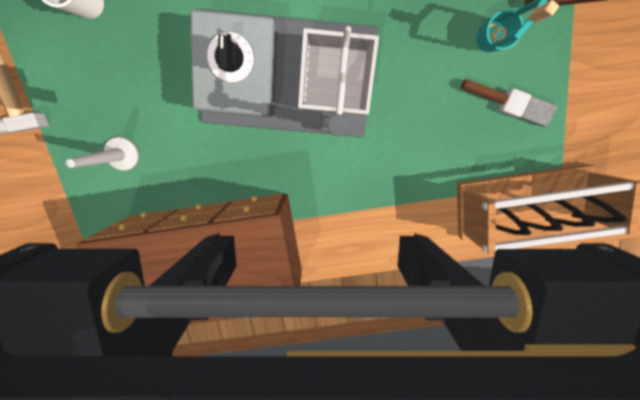

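Request:
servo_tool([
  {"linear": [0.03,0.028,0.0],"rotation": [0,0,0],"fingers": 0},
  {"linear": [0.068,0.064,0.01],"rotation": [0,0,0],"fingers": 0},
  {"linear": [0.106,0.1,0.03],"rotation": [0,0,0],"fingers": 0},
  {"linear": [0.144,0.135,0.05],"rotation": [0,0,-0.6],"fingers": 0},
  {"linear": [0.182,0.17,0.08],"rotation": [0,0,-0.6],"fingers": 0},
  {"linear": [0.22,0.206,0.11],"rotation": [0,0,-0.6],"fingers": 0},
  {"linear": [0.258,0.242,0.14],"rotation": [0,0,-0.6],"fingers": 0},
  {"linear": [0.285,0.267,0.17],"rotation": [0,0,-0.6],"fingers": 0},
  {"linear": [0.2985,0.28,0.2],"rotation": [0,0,-0.6],"fingers": 0},
  {"linear": [0.2985,0.28,0.21],"rotation": [0,0,-0.6],"fingers": 0},
  {"linear": [0.2985,0.28,0.21],"rotation": [0,0,-0.6],"fingers": 0},
])

```text
clock: 4.7
ee_pos: [0.4871, 0.3411, 0.1895]
tool_rot: [-0.0, 0.069, 0.998, -0.0]
contact_force: [0.2, -0.3, -0.3]
finger_gap: 0.0881
```

```bash
python3 - <<'E'
from h import *
s=st(); print(s['clock'],s['ee_pos'],s['qpos'].round(3)); print(rot(s).as_matrix().round(3))
R=rot(s); print('delta tool',R.inv().apply(np.array([.4885,.342,.114])-s['ee_pos']).round(4))
im,d,C=load('w2');P=cloud(d,C)
c=np.cos(np.radians(-13.7));sn=np.sin(np.radians(-13.7));Rs=np.array([[c,-sn],[sn,c]])
seat=np.array([.563,-.0895])+Rs@[.010,.170]; print('seat',seat)
for t in('w2','top0','scene0'):
    im,d,C=load(t);P=cloud(d,C)
    m=(d>0)&(P[...,2]>.19)&(P[...,2]<.26)&(np.hypot(P[...,0]-.613,P[...,1]-.073)<.09)
    L=(P[m][:,:2]-seat)@Rs; z=P[m][:,2]
    print(t,L[:,0].min().round(4),L[L[:,0]<.02,1].mean().round(4))
    for a in range(-40,60,8):
        k=(L[:,0]*1000>=a)&(L[:,0]*1000<a+8)
        if k.any(): print(a,k.sum(),z[k].max().round(4),np.median(z[k]).round(4),L[k,1].mean().round(4))
E
```

```text
4.7 [0.48711754 0.34113    0.18953944] [ 0.569  0.12   1.792 -0.     1.23  -0.864]
[[-0.991  0.137 -0.   ]
 [ 0.137  0.991 -0.   ]
 [ 0.    -0.    -1.   ]]
delta tool [-0.0013  0.0011  0.0755]
seat [0.61297798 0.07329497]
w2 -0.03 -0.0011
-32 41 0.2252 0.2226 -0.0009
-24 69 0.2241 0.2176 -0.0012
-16 60 0.2148 0.2102 -0.0011
-8 49 0.2114 0.2093 -0.001
0 53 0.2111 0.2092 -0.0009
8 52 0.2117 0.2092 -0.0011
16 37 0.2192 0.2148 -0.0012
24 45 0.2267 0.223 -0.0015
32 51 0.2262 0.2242 -0.0009
40 54 0.2262 0.2243 -0.0013
48 48 0.2259 0.2245 -0.0012
56 48 0.2276 0.2244 -0.0011
top0 -0.0321 -0.0035
-40 1 0.2234 0.2234 -0.0028
-32 8 0.2258 0.2208 -0.0036
-24 6 0.2198 0.2184 -0.0035
-16 10 0.2134 0.2097 -0.0033
-8 7 0.2133 0.2106 -0.0035
0 11 0.2144 0.2112 -0.0035
8 6 0.2115 0.2095 -0.0038
16 12 0.2213 0.2148 -0.0036
24 12 0.228 0.2217 -0.0025
32 8 0.2289 0.2235 -0.0029
40 10 0.2277 0.2236 -0.0036
48 9 0.2298 0.2255 -0.0033
56 13 0.2286 0.2249 -0.0032
scene0 -0.0288 -0.0011
-32 7 0.228 0.2241 -0.0009
-24 9 0.2248 0.2195 -0.0012
-16 11 0.2193 0.2122 -0.0005
-8 9 0.2126 0.2104 -0.0018
0 8 0.2141 0.2106 -0.0008
8 8 0.2118 0.2106 -0.0017
16 10 0.2189 0.2144 -0.001
24 11 0.2275 0.2237 -0.0009
32 8 0.2286 0.2252 -0.0018
40 8 0.2297 0.2255 -0.001
48 10 0.2265 0.2248 -0.0021
56 9 0.2302 0.2256 -0.0017
```

Request:
servo_tool([
  {"linear": [-0.001,0.001,0.025],"rotation": [0,0,0],"fingers": 0},
  {"linear": [-0.001,0.001,0.05],"rotation": [0,0,0],"fingers": 0},
  {"linear": [-0.001,0.001,0.068],"rotation": [0,0,0],"fingers": 0},
  {"linear": [-0.001,0.001,0.0755],"rotation": [0,0,0],"fingers": 0},
  {"linear": [-0.001,0.001,0.0755],"rotation": [0,0,0],"fingers": 100},
  {"linear": [-0.001,0.001,0.0755],"rotation": [0,0,0],"fingers": 200},
  {"linear": [-0.001,0.001,0.0755],"rotation": [0,0,0],"fingers": 255},
  {"linear": [-0.001,0.001,0.0755],"rotation": [0,0,0],"fingers": 255},
  {"linear": [-0.001,0.001,0.0755],"rotation": [0,0,0],"fingers": 255},
  {"linear": [-0.001,0.001,0.0755],"rotation": [0,0,0],"fingers": 255},
], force=25)

```text
clock: 5.95
ee_pos: [0.4889, 0.3421, 0.1138]
tool_rot: [0.0, 0.069, 0.998, 0.0]
contact_force: [0.5, -1.1, 0.8]
finger_gap: 0.0303
```

```bash
python3 - <<'E'
from h import *
s=st(); print(s['clock'],s['ee_pos'],s['finger_gap'],s['contact_force'])
im,d,C=snap('scene','s2'); a=im[200:330,300:480]; cv2.imwrite('pics/c4.png',cv2.resize(a,None,fx=4,fy=4,interpolation=2))
E
```

```text
5.95 [0.48887355 0.34205463 0.11384819] 0.03032611642948014 [ 0.54188532 -1.09892545  0.82232679]
```

View pics/c4.png

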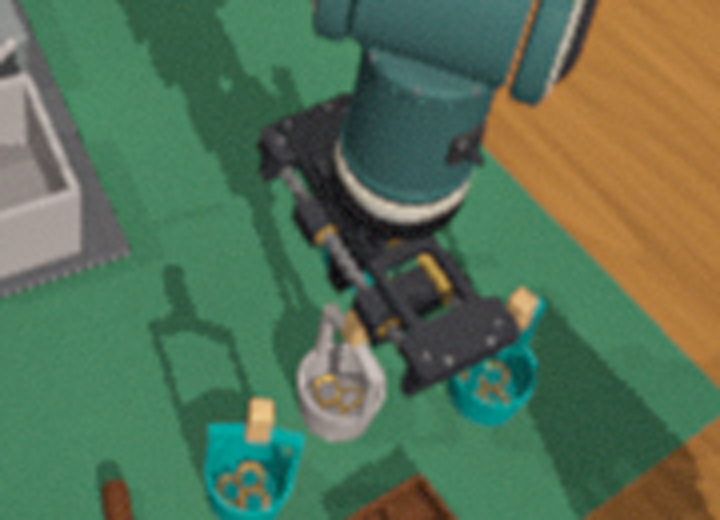

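Request:
servo_tool([
  {"linear": [0,0,0],"rotation": [0,0,0],"fingers": 255},
  {"linear": [0,0,0],"rotation": [0,0,0],"fingers": 255},
  {"linear": [0,0,0],"rotation": [0,0,0],"fingers": 255},
  {"linear": [0,0,0],"rotation": [0,0,0],"fingers": 255},
], force=25)

```text
clock: 6.5
ee_pos: [0.4889, 0.342, 0.1138]
tool_rot: [-0.0, 0.069, 0.998, -0.0]
contact_force: [0.0, -0.4, 0.7]
finger_gap: 0.0002
```

```bash
python3 - <<'E'
from h import *
im,d,C=snap('scene','s3'); a=im[200:330,300:480]; cv2.imwrite('pics/c5.png',cv2.resize(a,None,fx=4,fy=4,interpolation=2))
s=st(); print(proj(C,s['ee_pos']),proj(C,[.4885,.342,.143]),proj(C,[.4885,.342,.0]))
P=cloud(d,C)
near=np.hypot(P[...,0]-.488,P[...,1]-.343)<.06
q=P[near&(P[...,2]>.07)&(P[...,2]<.105)&(d>0)][:,:2]*1000
print(len(q),[np.round(x,1) for x in cv2.minAreaRect(q.astype(np.float32))])
im,d,C=snap('wrist','w3')
im,d,C=snap('top','t3');a=im[180:280,120:260]; cv2.imwrite('pics/c6.png',cv2.resize(a,None,fx=5,fy=5,interpolation=2))
E
```

```text
[388.61493283 284.20631523] [390.14401164 279.05051632] [383.70949397 302.07299371]
42 [array([489.4, 339.9]), array([63. ,  9.6]), np.float64(82.8)]
```

View pics/c5.png

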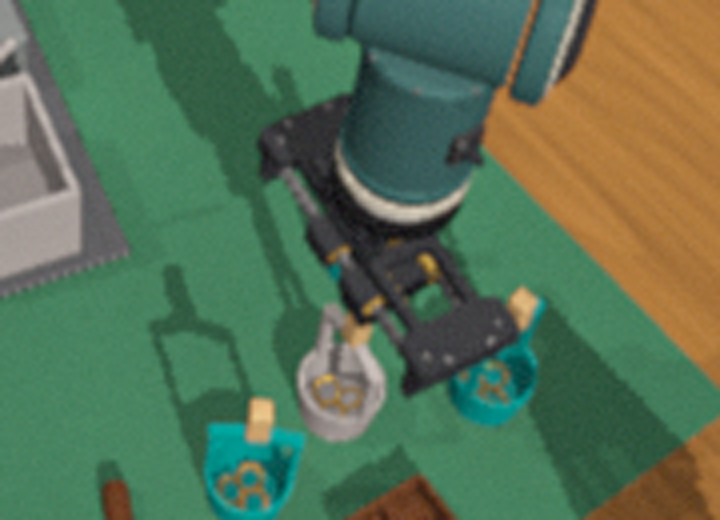

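View pics/w3.png

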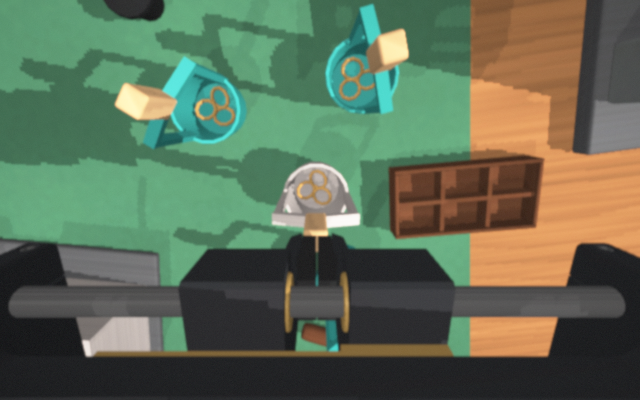

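```bash
python3 - <<'E'
from h import *
im,d,C=load('w3'); s=st(); R=rot(s); P=cloud(d,C)
cv2.imwrite('pics/c7.png',cv2.resize(im[150:350,230:400],None,fx=4,fy=3,interpolation=2))
for v in range(205,290,5):
    print(v,[(R.inv().apply(P[v,u]-s['ee_pos'])*1000).round().astype(int).tolist() for u in(300,312,317,322,335)])
q=P[215:232,306:326].reshape(-1,3); q=q[q[:,2]>.13]; print('grip top',len(q),q.mean(0),cv2.minAreaRect(q[:,:2].astype(np.float32)*1000))
E
```

```text
205 [[-18, -16, 102], [-21, -4, 112], [-20, 1, 110], [-21, 7, 112], [-15, 19, 93]]
210 [[-19, -15, 90], [-23, -4, 102], [-24, 1, 105], [-23, 6, 101], [-17, 18, 84]]
215 [[4, -11, 5], [7, -2, -4], [7, 1, -4], [7, 4, -2], [4, 13, 6]]
220 [[0, -11, 7], [7, -2, -12], [7, 1, -13], [7, 4, -13], [0, 13, 6]]
225 [[-3, -11, 6], [7, -2, -21], [7, 1, -23], [7, 4, -21], [-4, 13, 7]]
230 [[-49, -17, 113], [6, -2, -27], [6, 1, -28], [7, 4, -29], [-49, 21, 113]]
235 [[9, -8, -43], [8, -2, -39], [8, 1, -39], [8, 3, -40], [10, 10, -43]]
240 [[9, -8, -49], [8, -2, -46], [8, 1, -47], [8, 3, -46], [10, 10, -50]]
245 [[10, -7, -56], [8, -2, -53], [8, 1, -52], [8, 3, -52], [9, 9, -55]]
250 [[8, -7, -59], [8, -2, -58], [8, 1, -58], [8, 3, -58], [10, 9, -61]]
255 [[8, -7, -62], [8, -2, -63], [6, 1, -59], [9, 3, -64], [8, 9, -62]]
260 [[8, -7, -69], [9, -2, -69], [3, 1, -58], [8, 3, -68], [8, 9, -67]]
265 [[8, -7, -72], [8, -2, -73], [0, 1, -58], [8, 3, -73], [8, 8, -72]]
270 [[8, -6, -77], [7, -1, -75], [-2, 1, -58], [8, 3, -77], [8, 8, -77]]
275 [[8, -6, -81], [8, -1, -81], [-5, 1, -58], [8, 3, -80], [8, 8, -80]]
280 [[8, -6, -84], [8, -1, -85], [-7, 1, -59], [8, 2, -84], [8, 7, -85]]
285 [[25, -4, -116], [25, -1, -116], [25, 0, -115], [25, 2, -116], [25, 5, -115]]
grip top 189 [0.48224018 0.34286274 0.13754591] ((482.4671630859375, 342.8143310546875), (11.51349925994873, 1.8610680103302002), 82.89440155029297)
```

View pics/c7.png

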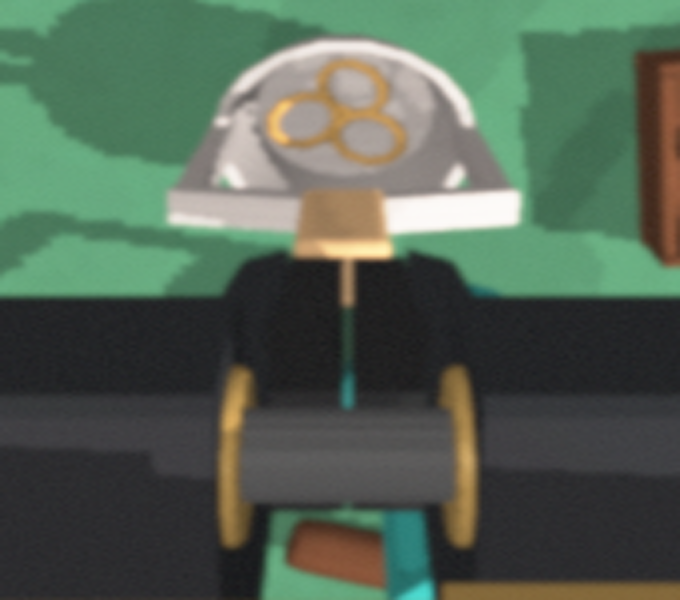

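```bash
python3 - <<'E'
from h import *
im,d,C=load('w1'); P=cloud(d,C)
T=Rn.from_matrix([[-.606,.795,0],[.795,.606,0],[0,0,-1]]); L=T.inv().apply((P.reshape(-1,3)-[.4515,.2977,.3196]))*1000
L=L.reshape(P.shape)
for v in range(235,300,6):
    print(v,[L[v,u].round().astype(int).tolist() for u in(205,220,230,405,415,430)])
im3,d3,C3=load('w3'); print('w3 rotation col',C3['t'])
E
```

```text
235 [[-139, -203, 319], [9, -50, -40], [9, -45, -39], [9, 48, -40], [9, 53, -40], [-140, 211, 319]]
241 [[11, -54, -52], [9, -48, -47], [8, -43, -47], [9, 46, -47], [9, 51, -47], [10, 57, -50]]
247 [[10, -51, -58], [9, -46, -54], [5, -43, -47], [7, 45, -50], [9, 49, -55], [10, 54, -58]]
253 [[8, -51, -60], [8, -44, -60], [3, -43, -48], [4, 45, -51], [9, 47, -61], [8, 54, -61]]
259 [[9, -48, -67], [6, -44, -61], [-1, -43, -48], [1, 45, -52], [7, 46, -63], [8, 52, -65]]
265 [[9, -46, -72], [2, -44, -60], [-3, -43, -50], [-1, 45, -54], [4, 46, -64], [9, 49, -72]]
271 [[8, -45, -77], [0, -44, -61], [-6, -43, -51], [-4, 45, -55], [1, 46, -65], [8, 48, -77]]
277 [[8, -43, -82], [-3, -44, -63], [-9, -43, -51], [-8, 45, -54], [-2, 46, -64], [8, 46, -82]]
283 [[6, -43, -82], [-5, -44, -63], [-239, -165, 319], [-239, 173, 319], [-5, 46, -65], [7, 45, -84]]
289 [[26, -28, -118], [26, -24, -118], [26, -22, -118], [26, 24, -118], [26, 27, -117], [26, 30, -118]]
295 [[26, -27, -120], [25, -24, -120], [25, -21, -120], [26, 23, -120], [25, 26, -119], [25, 30, -119]]
w3 rotation col [-0.40703659 -0.43550052  0.18726213]
```

```bash
python3 - <<'E'
from h import *
im,d,C=load('w1'); P=cloud(d,C)
T=Rn.from_matrix([[-.606,.795,0],[.795,.606,0],[0,0,-1]]); L=(T.inv().apply((P.reshape(-1,3)-[.4515,.2977,.3196]))*1000).reshape(P.shape)
m=(d>0)&(d<.3)
for u in(210,215,220,225,230,234,404,410,415,420,425): 
    v=np.argmax(m[:300,u]); print(u,v,L[v,u].round(1),L[v+2,u].round(1))
a=im[200:320,170:470]; cv2.imwrite('pics/c8.png',cv2.resize(a,None,fx=2.6,fy=2.6))
E
```

```text
210 235 [ 10.1 -54.3 -42.6] [ 10.5 -52.9 -46.3]
215 234 [ 10.4 -51.8 -42. ] [ 10.1 -51.2 -44.1]
220 235 [  9.  -49.9 -40.1] [  8.5 -49.5 -41.6]
225 235 [  8.4 -47.8 -38.7] [  8.5 -46.9 -41.6]
230 235 [  8.7 -44.9 -39.3] [  8.7 -44.1 -42.1]
234 238 [  7.2 -42.7 -39.9] [  6.  -42.9 -39.7]
404 235 [  8.4  47.9 -38.9] [  8.8  46.8 -42.6]
410 235 [  8.9  50.7 -40.1] [  8.5  50.2 -41.7]
415 233 [ 10.4  52.9 -40.9] [  9.   53.3 -40.3]
420 234 [  9.8  55.6 -41. ] [ 10.3  54.2 -44.8]
425 236 [ 10.4  56.7 -45. ] [ 10.2  55.9 -47.3]
```

View pics/c8.png

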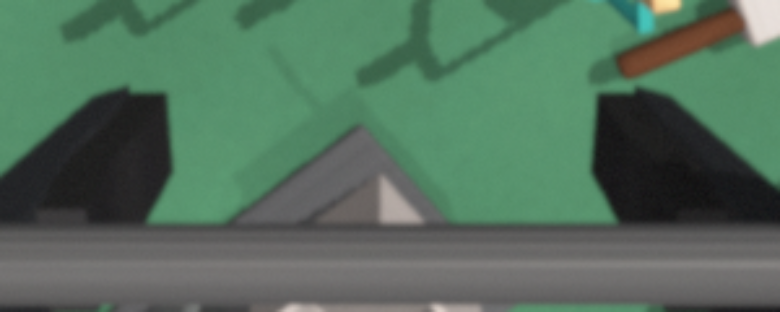

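The shut fingers missed. Depth shows the real fingertips about 38 mm short of the reported TCP, and the grip's top is still just below them. I open and go down by that amount.

Request:
servo_tool([
  {"linear": [0,0,0],"rotation": [0,0,0],"fingers": 0},
  {"linear": [0,0,0],"rotation": [0,0,0],"fingers": 0},
  {"linear": [0,0,0],"rotation": [0,0,0],"fingers": 0},
  {"linear": [0,0,0],"rotation": [0,0,0],"fingers": 0},
  {"linear": [0,0,0],"rotation": [0,0,0],"fingers": 0},
  {"linear": [0,0,0],"rotation": [0,0,0],"fingers": 0},
], force=25)

```text
clock: 7.4
ee_pos: [0.4889, 0.3421, 0.1138]
tool_rot: [0.0, 0.069, 0.998, 0.0]
contact_force: [0.0, 0.2, 0.5]
finger_gap: 0.0582
```

Request:
servo_tool([
  {"linear": [0,0,0.01],"rotation": [0,0,0],"fingers": 0},
  {"linear": [0,0,0.02],"rotation": [0,0,0],"fingers": 0},
  {"linear": [0,0,0.025],"rotation": [0,0,0],"fingers": 0},
  {"linear": [0,0,0.025],"rotation": [0,0,0],"fingers": 0},
], force=25)

```text
clock: 7.9
ee_pos: [0.4883, 0.3416, 0.0878]
tool_rot: [-0.001, 0.069, 0.998, -0.001]
contact_force: [0.1, 0.4, 0.6]
finger_gap: 0.0879
```

```bash
python3 - <<'E'
from h import *
im,d,C=snap('wrist','w4'); s=st(); print(s['ee_pos']); P=cloud(d,C); R=rot(s)
L=(R.inv().apply(P.reshape(-1,3)-s['ee_pos'])*1000).reshape(P.shape)
m=(d>0)&(d<.24)&(abs(L[...,1])<15)&(L[...,2]<0); q=L[m]; 
print('grip in tool', q[(q[:,2]>-60)].min(0),q[(q[:,2]>-60)].max(0))
E
```

```text
[0.48868014 0.34186778 0.08832851]
grip in tool [ -6.94023603 -14.94515617 -56.42977081] [  7.349642    14.9882013  -12.37448758]
```

View pics/w4.png

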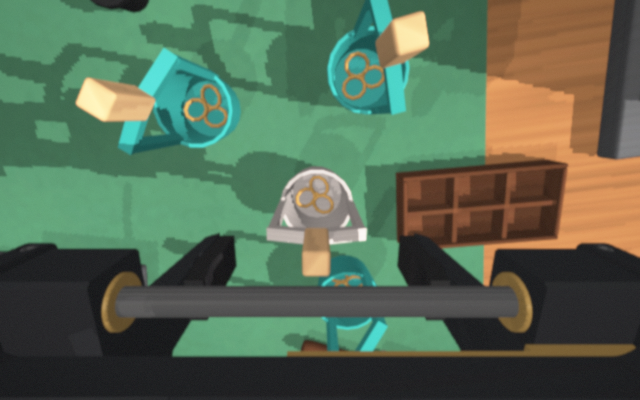

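Request:
servo_tool([
  {"linear": [0,0,0.006],"rotation": [0,0,0],"fingers": 0},
  {"linear": [0,0,0.012],"rotation": [0,0,0],"fingers": 60},
  {"linear": [0,0,0.012],"rotation": [0,0,0],"fingers": 255},
  {"linear": [0,0,0.012],"rotation": [0,0,0],"fingers": 255},
  {"linear": [0,0,0.012],"rotation": [0,0,0],"fingers": 255},
  {"linear": [0,0,0.012],"rotation": [0,0,0],"fingers": 255},
  {"linear": [0,0,0.012],"rotation": [0,0,0],"fingers": 255},
  {"linear": [0,0,0.012],"rotation": [0,0,0],"fingers": 255},
  {"linear": [0,0,0.012],"rotation": [0,0,0],"fingers": 255},
  {"linear": [0,0,0.012],"rotation": [0,0,0],"fingers": 255},
  {"linear": [0,0,0.012],"rotation": [0,0,0],"fingers": 255},
], force=25)

```text
clock: 9.32
ee_pos: [0.4889, 0.342, 0.0768]
tool_rot: [-0.0, 0.069, 0.998, -0.0]
contact_force: [0.3, 0.4, -0.5]
finger_gap: 0.0135
```

Request:
servo_tool([
  {"linear": [0,0,-0.02],"rotation": [0,0,0],"fingers": 255},
  {"linear": [0,0,-0.055],"rotation": [0,0,0],"fingers": 255},
  {"linear": [0,0,-0.095],"rotation": [0,0,0],"fingers": 255},
  {"linear": [0,0,-0.13],"rotation": [0,0,0],"fingers": 255},
  {"linear": [-0.005,-0.012,-0.155],"rotation": [0,0,1],"fingers": 255},
  {"linear": [-0.015,-0.04,-0.17],"rotation": [0,0,2],"fingers": 255},
  {"linear": [-0.028,-0.075,-0.17],"rotation": [0,0,3],"fingers": 255},
  {"linear": [-0.043,-0.115,-0.17],"rotation": [0,0,4],"fingers": 255},
  {"linear": [-0.058,-0.155,-0.17],"rotation": [0,0,5],"fingers": 255},
  {"linear": [-0.072,-0.195,-0.165],"rotation": [0,0,5.8],"fingers": 255},
  {"linear": [-0.084,-0.228,-0.15],"rotation": [0,0,5.8],"fingers": 255},
  {"linear": [-0.09,-0.243,-0.135],"rotation": [0,0,5.8],"fingers": 255},
  {"linear": [-0.09,-0.243,-0.128],"rotation": [0,0,5.8],"fingers": 255},
  {"linear": [-0.09,-0.243,-0.128],"rotation": [0,0,5.8],"fingers": 255},
  {"linear": [-0.09,-0.243,-0.128],"rotation": [0,0,5.8],"fingers": 255},
], force=25)

```text
clock: 11.2
ee_pos: [0.5446, 0.0902, 0.2053]
tool_rot: [0.0, 0.119, 0.993, 0.0]
contact_force: [0.6, 0.2, -0.6]
finger_gap: 0.0136
```

```bash
python3 - <<'E'
from h import *
s=st(); print(s['clock'],s['ee_pos'],s['qpos'].round(3),s['finger_gap'],s['contact_force']); R=rot(s);print(R.as_matrix().round(3))
for n in('scene','wrist','top'):
    im,d,C=snap(n,n+'5')
    if n=='scene': a=im[150:300,210:390]; cv2.imwrite('pics/c9.png',cv2.resize(a,None,fx=4,fy=4,interpolation=2)); print(proj(C,[.5447,.0888,.233]))
    P=cloud(d,C)
    near=(np.hypot(P[...,0]-.545,P[...,1]-.089)<.06)&(d>0)
    for lo,hi in ((.185,.225),(.2,.235)):
        q=P[near&(P[...,2]>lo)&(P[...,2]<hi)]
        if len(q)>8: print(n,lo,len(q),[np.round(x,1) for x in cv2.minAreaRect(q[:,:2].astype(np.float32)*1000)],q[:,2].max())
print('to seat, tool:',R.inv().apply(np.array([.6127,.0722,.2048])-s['ee_pos']).round(4))
E
```

```text
11.2 [0.54460495 0.09016927 0.20531525] [ 0.119  0.027  1.862  0.     1.252 -1.214] 0.013560807942035855 [ 0.62591727  0.15080572 -0.59855307]
[[-0.972  0.236  0.001]
 [ 0.236  0.972  0.   ]
 [-0.     0.001 -1.   ]]
[317.52138134 203.7461433 ]
scene 0.185 59 [array([573. ,  84.3]), array([60.2, 61.5]), np.float64(76.3)] 0.2240659105434887
scene 0.2 49 [array([574. ,  86.2]), array([59. , 59.8]), np.float64(79.3)] 0.22753884700363028
wrist 0.185 449 [array([544.6,  90.5]), array([60.1,  8.6]), np.float64(76.3)] 0.22498572094858632
wrist 0.2 828 [array([544.6,  90.6]), array([61.5,  8.8]), np.float64(76.0)] 0.23485434495112967
top 0.185 10 [array([547.5, 114.7]), array([2.5, 7.8]), np.float64(44.0)] 0.2225535086405253
to seat, tool: [-0.0704 -0.0014  0.0005]
```

View pics/c9.png

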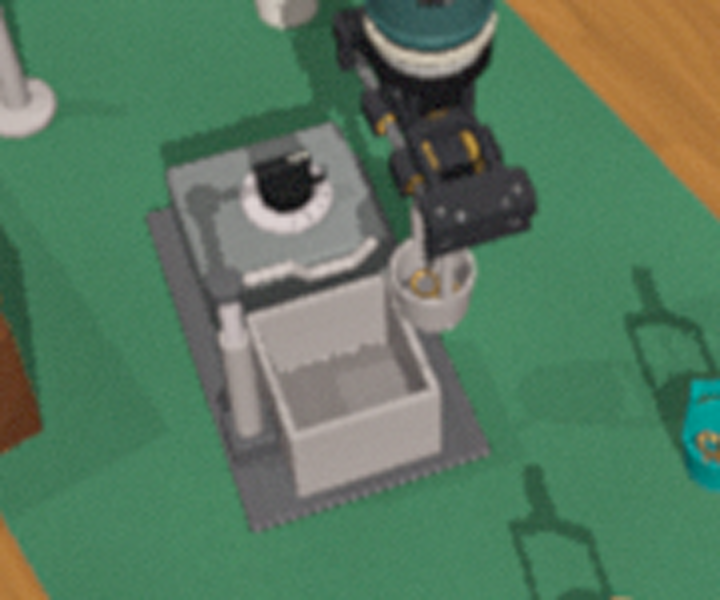

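View pics/wrist5.png

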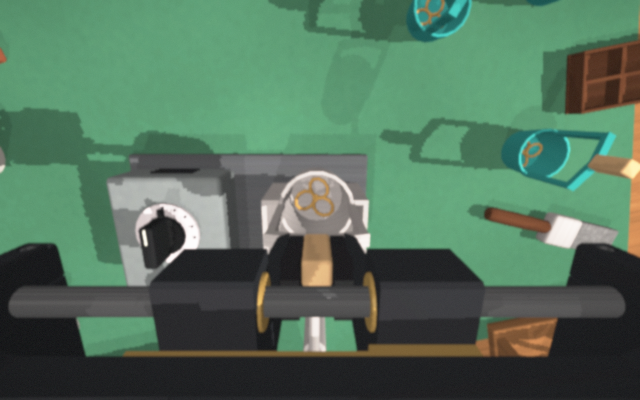

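Request:
servo_tool([
  {"linear": [-0.01,-0.0015,0],"rotation": [0,0,0],"fingers": 255},
  {"linear": [-0.022,-0.0015,0],"rotation": [0,0,0],"fingers": 255},
  {"linear": [-0.034,-0.0015,0],"rotation": [0,0,0],"fingers": 255},
  {"linear": [-0.046,-0.0015,0],"rotation": [0,0,0],"fingers": 255},
  {"linear": [-0.052,-0.0015,0],"rotation": [0,0,0],"fingers": 255},
  {"linear": [-0.052,-0.0015,0],"rotation": [0,0,0],"fingers": 255},
], force=25)

```text
clock: 12.1
ee_pos: [0.595, 0.0749, 0.2046]
tool_rot: [-0.0, 0.12, 0.993, -0.0]
contact_force: [-0.3, -0.3, -1.7]
finger_gap: 0.0143
```

```bash
python3 - <<'E'
from h import *
s=st(); print(s['clock'],s['ee_pos'],s['finger_gap'],s['contact_force']); R=rot(s)
im,d,C=snap('scene','s6')
a=im[150:300,210:390]; cv2.imwrite('pics/c10.png',cv2.resize(a,None,fx=4,fy=4,interpolation=2))
snap('wrist','w6')
print('to seat, tool:',R.inv().apply(np.array([.6127,.0722,.1818])-s['ee_pos']).round(4))
E
```

```text
12.1 [0.59497083 0.07490301 0.20455501] 0.014329084981674331 [-0.29379779 -0.28844775 -1.70827171]
to seat, tool: [-0.0179  0.0016  0.0227]
```

View pics/c10.png

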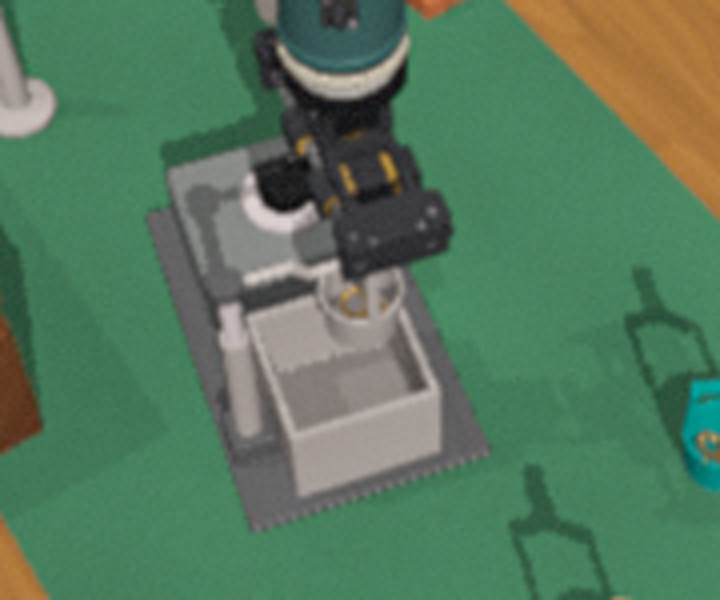

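View pics/w6.png

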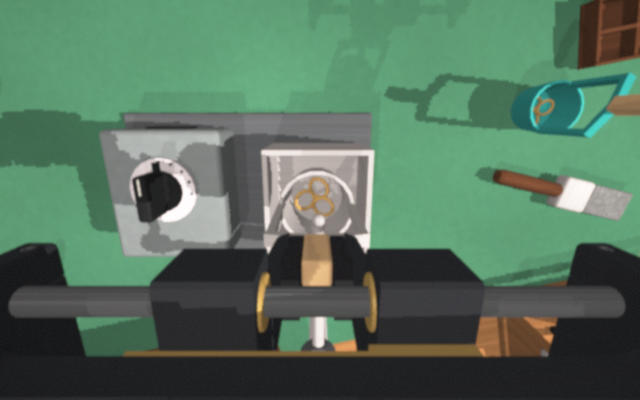

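Request:
servo_tool([
  {"linear": [-0.009,0.001,0],"rotation": [0,0,0],"fingers": 255},
  {"linear": [-0.018,0.0015,0],"rotation": [0,0,0],"fingers": 255},
  {"linear": [-0.018,0.0015,0.008],"rotation": [0,0,0],"fingers": 255},
  {"linear": [-0.018,0.0015,0.015],"rotation": [0,0,0],"fingers": 255},
  {"linear": [-0.018,0.0015,0.02],"rotation": [0,0,0],"fingers": 255},
  {"linear": [-0.018,0.0015,0.022],"rotation": [0,0,0],"fingers": 255},
  {"linear": [-0.018,0.0015,0.022],"rotation": [0,0,0],"fingers": 255},
], force=25)

```text
clock: 13.08
ee_pos: [0.6122, 0.0723, 0.1826]
tool_rot: [-0.0, 0.12, 0.993, -0.0]
contact_force: [-0.6, -0.2, -0.7]
finger_gap: 0.0137
```

```bash
python3 - <<'E'
from h import *
s=st(); print(s['clock'],s['ee_pos'],s['finger_gap'],s['contact_force']); R=rot(s)
im,d,C=snap('scene','s7')
a=im[150:300,210:390]; cv2.imwrite('pics/c11.png',cv2.resize(a,None,fx=4,fy=4,interpolation=2))
im,d,C=snap('wrist','w7'); P=cloud(d,C)
near=(np.hypot(P[...,0]-.6127,P[...,1]-.0722)<.04)&(d>0)
m=near&(P[...,2]>.23)&(P[...,2]<.26); 
L=(R.inv().apply(P.reshape(-1,3)-s['ee_pos'])*1000).reshape(P.shape)
q=L[100:280,300:335].reshape(-1,3); q=q[(q[:,2]>-62)&(q[:,2]<-20)&(abs(q[:,0])<9)]; print(len(q),q.min(0),q.max(0))
E
```

```text
13.075 [0.61224865 0.07234485 0.18262587] 0.013732904813331117 [-0.61273352 -0.17781187 -0.74760123]
983 [ -5.82630314  -8.92825195 -61.98266397] [  8.95894047  10.77985337 -23.7753595 ]
```

View pics/w7.png

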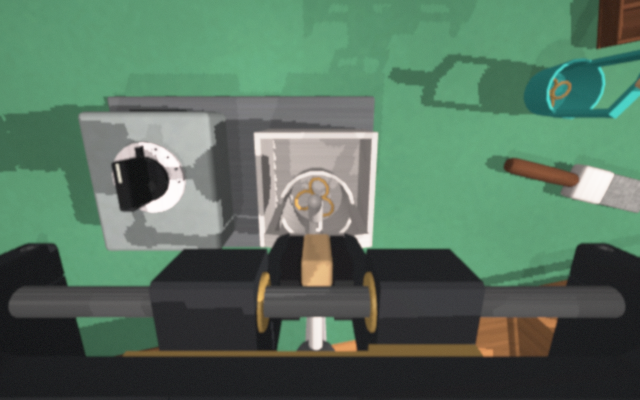

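Request:
servo_tool([
  {"linear": [0,0,0.001],"rotation": [0,0,0],"fingers": 255},
  {"linear": [0,0,0.001],"rotation": [0,0,0],"fingers": 255},
])

```text
clock: 13.42
ee_pos: [0.6125, 0.0723, 0.1819]
tool_rot: [0.0, 0.12, 0.993, 0.0]
contact_force: [-0.7, -0.1, -1.6]
finger_gap: 0.0134
```

Request:
servo_tool([
  {"linear": [0,0,0.001],"rotation": [0,0,0],"fingers": 255},
  {"linear": [0,0,0.001],"rotation": [0,0,0],"fingers": 255},
])

```text
clock: 13.68
ee_pos: [0.6126, 0.0723, 0.1814]
tool_rot: [0.0, 0.12, 0.993, 0.0]
contact_force: [-0.4, 0.1, 2.6]
finger_gap: 0.0137
```

Request:
servo_tool([
  {"linear": [0,0,0],"rotation": [0,0,0],"fingers": 230},
  {"linear": [0,0,0],"rotation": [0,0,0],"fingers": 200},
  {"linear": [0,0,0],"rotation": [0,0,0],"fingers": 150},
  {"linear": [0,0,0],"rotation": [0,0,0],"fingers": 110},
  {"linear": [0,0,0],"rotation": [0,0,0],"fingers": 110},
  {"linear": [0,0,0],"rotation": [0,0,0],"fingers": 110},
  {"linear": [0,0,0],"rotation": [0,0,0],"fingers": 110},
])

```text
clock: 14.55
ee_pos: [0.6125, 0.0723, 0.1808]
tool_rot: [0.0, 0.12, 0.993, 0.0]
contact_force: [0.4, -0.8, -0.3]
finger_gap: 0.0502
```

```bash
python3 - <<'E'
from h import *
s=st(); print(s['clock'],s['ee_pos'],s['finger_gap'],s['contact_force']); R=rot(s)
im,d,C=snap('scene','s8')
a=im[150:300,210:390]; cv2.imwrite('pics/c12.png',cv2.resize(a,None,fx=4,fy=4,interpolation=2))
im,d,C=snap('wrist','w8')
E
```

```text
14.55 [0.61247841 0.072291   0.18080552] 0.05022082514856579 [ 0.38620488 -0.78189668 -0.30329619]
```

View pics/w8.png

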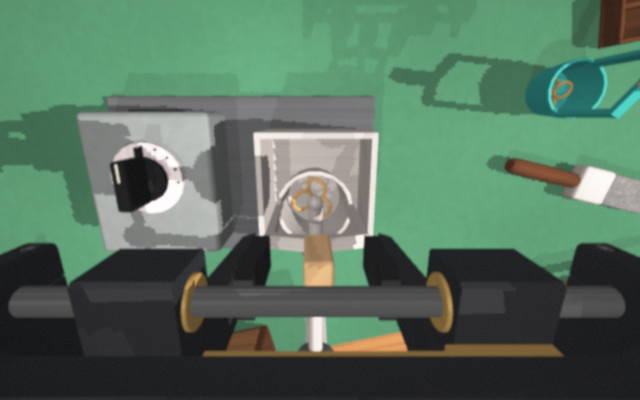

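View pics/c12.png

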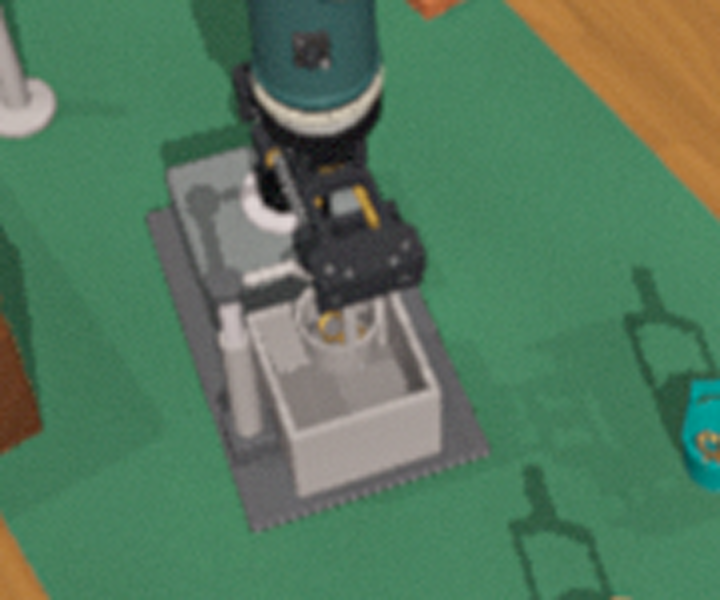

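Request:
servo_tool([
  {"linear": [0,0,-0.01],"rotation": [0,0,0],"fingers": 110},
  {"linear": [0,0,-0.03],"rotation": [0,0,0],"fingers": 110},
  {"linear": [0,0,-0.05],"rotation": [0,0,0],"fingers": 110},
  {"linear": [0,0,-0.07],"rotation": [0,0,0],"fingers": 110},
  {"linear": [0.001,-0.02,-0.08],"rotation": [0,0,0],"fingers": 110},
  {"linear": [0.003,-0.05,-0.085],"rotation": [0,0,0],"fingers": 110},
  {"linear": [0.005,-0.085,-0.085],"rotation": [0,0,0],"fingers": 110},
  {"linear": [0.007,-0.12,-0.08],"rotation": [0,0,0],"fingers": 110},
  {"linear": [0.009,-0.15,-0.06],"rotation": [0,0,0],"fingers": 110},
  {"linear": [0.01,-0.165,-0.03],"rotation": [0,0,0],"fingers": 110},
  {"linear": [0.01,-0.17,0.0],"rotation": [0,0,0],"fingers": 110},
  {"linear": [0.01,-0.17,0.02],"rotation": [0,0,0],"fingers": 110},
  {"linear": [0.01,-0.17,0.02],"rotation": [0,0,0],"fingers": 110},
])

```text
clock: 16.27
ee_pos: [0.5607, -0.0905, 0.159]
tool_rot: [-0.002, 0.12, 0.993, 0.0]
contact_force: [-0.6, 0.7, 1.3]
finger_gap: 0.0503
```

```bash
python3 - <<'E'
from h import *
s=st(); print(s['clock'],s['ee_pos'],s['finger_gap'],s['contact_force'],s['qpos'].round(3)); R=rot(s)
im,d,C=snap('scene','s9')
a=im[150:300,210:390]; cv2.imwrite('pics/c13.png',cv2.resize(a,None,fx=4,fy=4,interpolation=2))
P=cloud(d,C); near=(np.hypot(P[...,0]-.6127,P[...,1]-.0722)<.05)&(d>0)
q=P[near&(P[...,2]>.235)&(P[...,2]<.27)]; print('grip',len(q),q.mean(0),q[:,2].max())
im,d,C=snap('wrist','w9');P=cloud(d,C)
kn=(np.hypot(P[...,0]-.563,P[...,1]+.089)<.04)&(d>0)&(P[...,2]>.1)&(P[...,2]<.122)
q=P[kn]; print(len(q),q.mean(0),cv2.minAreaRect(q[:,:2].astype(np.float32)*1000))
print('to knob',R.inv().apply(np.array([.5627,-.09,.051])-s['ee_pos']).round(4))
E
```

```text
16.275 [ 0.56067131 -0.09053917  0.15902888] 0.050304593458107685 [-0.62456248  0.65884191  1.32264103] [-0.204  0.095  1.878 -0.     1.173 -1.534]
grip 39 [0.61423779 0.07419301 0.2455736 ] 0.2535762968660098
949 [ 0.56081953 -0.08994364  0.11598154] ((562.7339477539062, -90.36038208007812), (13.474408149719238, 46.12070083618164), 76.28602600097656)
to knob [-0.0023  0.001   0.108 ]
```

View pics/w9.png

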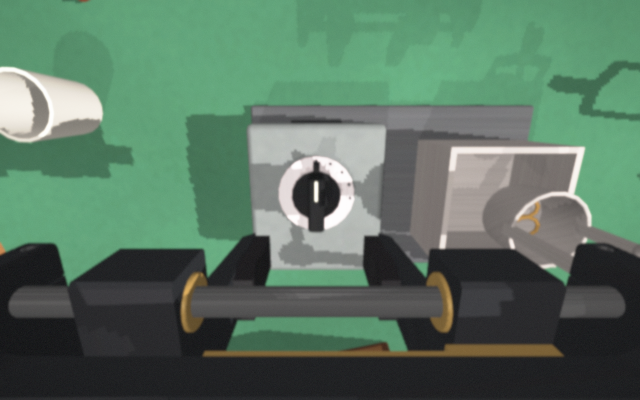

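View pics/c13.png

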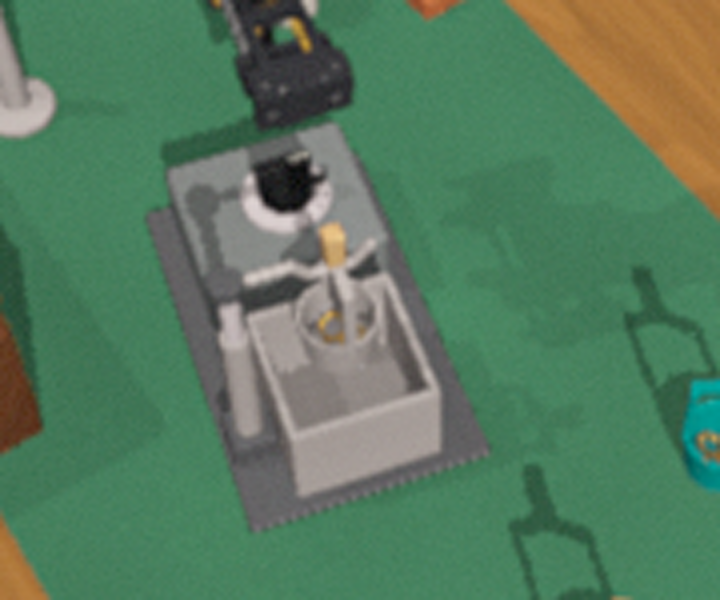

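Request:
servo_tool([
  {"linear": [-0.002,0.0006,0.03],"rotation": [0,0,0],"fingers": 110},
  {"linear": [-0.002,0.0006,0.06],"rotation": [0,0,0],"fingers": 110},
  {"linear": [-0.002,0.0006,0.085],"rotation": [0,0,0],"fingers": 110},
  {"linear": [-0.002,0.0006,0.1],"rotation": [0,0,0],"fingers": 110},
  {"linear": [-0.002,0.0006,0.107],"rotation": [0,0,0],"fingers": 110},
  {"linear": [-0.002,0.0006,0.107],"rotation": [0,0,0],"fingers": 110},
], force=30)

```text
clock: 17.12
ee_pos: [0.5649, -0.0904, 0.0543]
tool_rot: [0.0, 0.12, 0.993, -0.0]
contact_force: [0.8, 0.1, 0.3]
finger_gap: 0.05
```

```bash
python3 - <<'E'
from h import *
s=st(); print(s['clock'],s['ee_pos'],s['finger_gap'],s['contact_force'],s['qpos'].round(3)); R=rot(s)
im,d,C=snap('wrist','w10');P=cloud(d,C)
a=im[120:300,200:440]; cv2.imwrite('pics/c14.png',cv2.resize(a,None,fx=3,fy=3,interpolation=2))
kn=(np.hypot(P[...,0]-.563,P[...,1]+.089)<.04)&(d>0)&(P[...,2]>.108)&(P[...,2]<.122)
L=(R.inv().apply(P.reshape(-1,3)-s['ee_pos'])*1000).reshape(P.shape); q=L[kn]; print(q.min(0),q.max(0),np.median(q,0))
E
```

```text
17.125 [ 0.56494454 -0.09035457  0.05430143] 0.050049100880235016 [0.76313738 0.14547952 0.27008391] [-0.202  0.204  1.963 -0.     0.974 -1.533]
[ -9.954041   -38.48307399 -67.7022453 ] [ 25.19722818  40.18804952 -53.7163695 ] [  8.1967195   -0.66686096 -62.14460659]
```

View pics/c14.png

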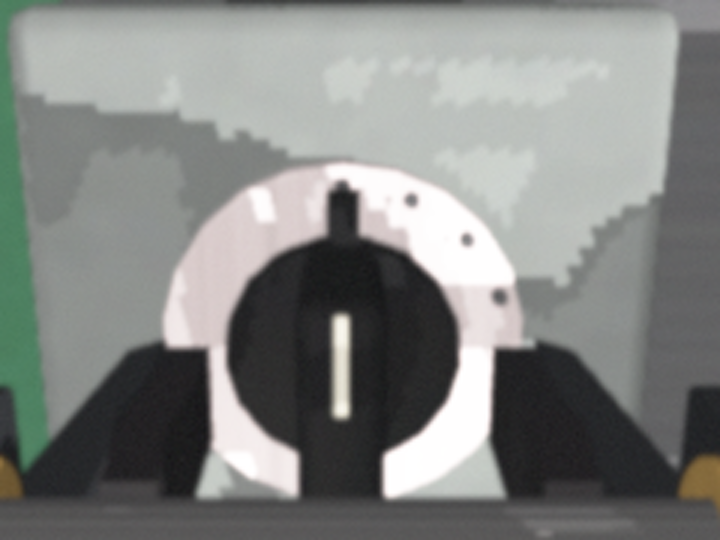

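Request:
servo_tool([
  {"linear": [0.001,0,0.001],"rotation": [0,0,0],"fingers": 110},
  {"linear": [0.001,0,0.001],"rotation": [0,0,0],"fingers": 110},
], force=30)

```text
clock: 17.42
ee_pos: [0.5638, -0.0902, 0.0534]
tool_rot: [0.001, 0.12, 0.993, -0.0]
contact_force: [-0.2, 0.7, -0.1]
finger_gap: 0.0504
```

Request:
servo_tool([
  {"linear": [0,0,0],"rotation": [0,0,0],"fingers": 170},
  {"linear": [0,0,0],"rotation": [0,0,0],"fingers": 255},
  {"linear": [0,0,0],"rotation": [0,0,0],"fingers": 255},
  {"linear": [0,0,0],"rotation": [0,0,0],"fingers": 255},
  {"linear": [0,0,0],"rotation": [0,0,0],"fingers": 255},
  {"linear": [0,0,0],"rotation": [0,0,0],"fingers": 255},
  {"linear": [0,0,0],"rotation": [0,0,0],"fingers": 255},
  {"linear": [0,0,0],"rotation": [0,0,0],"fingers": 255},
], force=30)

```text
clock: 18.42
ee_pos: [0.5632, -0.0913, 0.0528]
tool_rot: [-0.0, 0.119, 0.993, -0.001]
contact_force: [-1.6, -5.0, 0.9]
finger_gap: 0.0136
```

Request:
servo_tool([
  {"linear": [0,-0.001,0],"rotation": [0,0,2],"fingers": 255},
  {"linear": [0,-0.001,0],"rotation": [0,0,5],"fingers": 255},
  {"linear": [0,-0.001,0],"rotation": [0,0,8],"fingers": 255},
  {"linear": [0,-0.001,0],"rotation": [0,0,11],"fingers": 255},
  {"linear": [0,-0.001,0],"rotation": [0,0,14],"fingers": 255},
  {"linear": [0,-0.001,0],"rotation": [0,0,17],"fingers": 255},
  {"linear": [0,-0.001,0],"rotation": [0,0,20],"fingers": 255},
  {"linear": [0,-0.001,0],"rotation": [0,0,22],"fingers": 255},
  {"linear": [0,-0.001,0],"rotation": [0,0,24],"fingers": 255},
  {"linear": [0,-0.001,0],"rotation": [0,0,24],"fingers": 255},
], force=30)

```text
clock: 19.68
ee_pos: [0.563, -0.0917, 0.0528]
tool_rot: [-0.0, 0.324, 0.946, -0.001]
contact_force: [-2.6, -5.8, 0.8]
finger_gap: 0.0137
```

```bash
cat > chk.py <<'E'
from h import *
import sys
tag=sys.argv[1]
s=st(); R=rot(s).as_matrix(); print(s['clock'],s['ee_pos'].round(4),'jaw',np.degrees(np.arctan2(R[1,1],R[0,1])).round(2),s['finger_gap'],s['contact_force'].round(1),s['wrist_torque'].round(2))
im,d,C=snap('scene','s'+tag)
a=im[150:300,210:390]; cv2.imwrite(f'pics/s{tag}c.png',cv2.resize(a,None,fx=4,fy=4,interpolation=2))
P=cloud(d,C); near=(np.hypot(P[...,0]-.6127,P[...,1]-.0722)<.05)&(d>0)
b,g,r=[im[...,i].astype(int) for i in range(3)]
q=P[near&(P[...,2]>.16)&(r-b>40)]; print('grip',len(q),q.mean(0).round(4),np.percentile(q[:,2],95).round(4))
im,d,C=snap('wrist','w'+tag)
E
python3 chk.py 11
```

```text
19.675 [ 0.563  -0.0917  0.0528] jaw 52.21 0.013741007633141098 [-2.6 -5.8  0.8] [-0.82  0.29  0.02]
grip 63 [0.6144 0.0753 0.2274] 0.2401
```

View pics/w11.png

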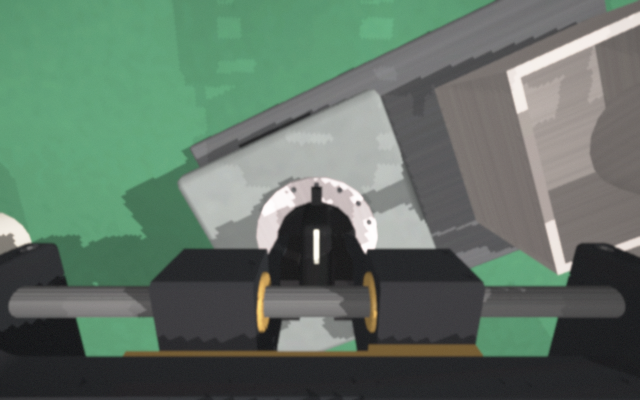

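View pics/s11c.png

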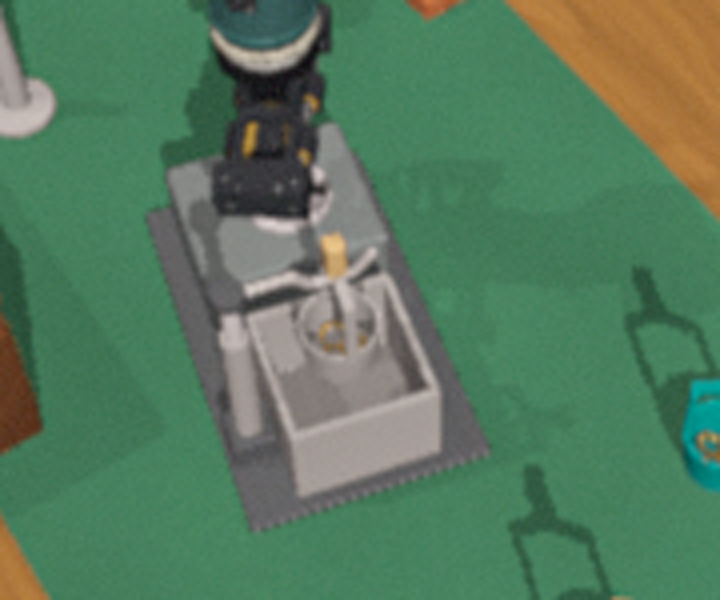

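Request:
servo_tool([
  {"linear": [0,-0.001,0],"rotation": [0,0,2],"fingers": 255},
  {"linear": [0,-0.001,0],"rotation": [0,0,5],"fingers": 255},
  {"linear": [0,-0.001,0],"rotation": [0,0,8],"fingers": 255},
  {"linear": [0,-0.001,0],"rotation": [0,0,11],"fingers": 255},
  {"linear": [0,-0.001,0],"rotation": [0,0,14],"fingers": 255},
  {"linear": [0,-0.001,0],"rotation": [0,0,17],"fingers": 255},
  {"linear": [0,-0.001,0],"rotation": [0,0,20],"fingers": 255},
  {"linear": [0,-0.001,0],"rotation": [0,0,22],"fingers": 255},
  {"linear": [0,-0.001,0],"rotation": [0,0,24],"fingers": 255},
  {"linear": [0,-0.001,0],"rotation": [0,0,24],"fingers": 255},
], force=30)

```text
clock: 21.02
ee_pos: [0.5626, -0.092, 0.0528]
tool_rot: [0.0, 0.513, 0.858, -0.0]
contact_force: [-1.7, -4.2, 0.6]
finger_gap: 0.0136
```

```bash
python3 chk.py 12
```

```text
21.025 [ 0.5626 -0.092   0.0528] jaw 28.24 0.013583005062710185 [-1.7 -4.2  0.6] [-0.74  0.14  0.01]
grip 61 [0.6139 0.0744 0.2142] 0.2276
```

View pics/s12c.png

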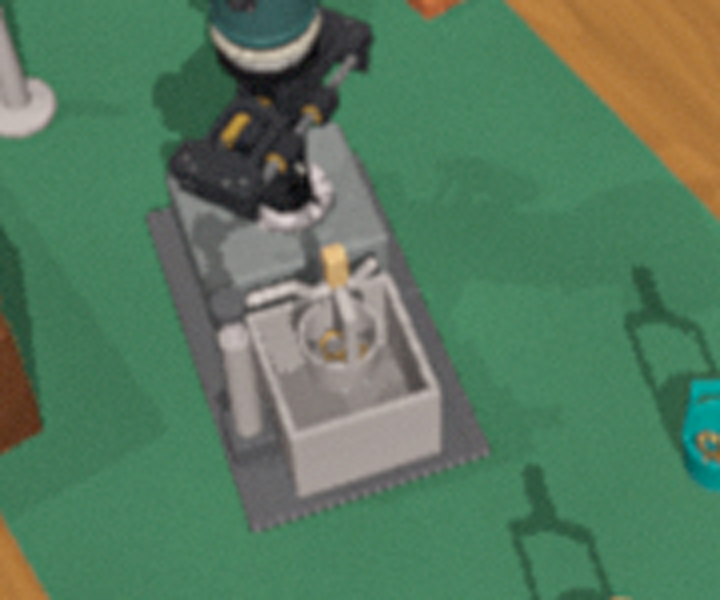

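Request:
servo_tool([
  {"linear": [0,0,0],"rotation": [0,0,2],"fingers": 255},
  {"linear": [0,0,0],"rotation": [0,0,5],"fingers": 255},
  {"linear": [0,0,0],"rotation": [0,0,8],"fingers": 255},
  {"linear": [0,0,0],"rotation": [0,0,11],"fingers": 255},
  {"linear": [0,0,0],"rotation": [0,0,14],"fingers": 255},
  {"linear": [0,0,0],"rotation": [0,0,17],"fingers": 255},
  {"linear": [0,0,0],"rotation": [0,0,20],"fingers": 255},
  {"linear": [0,0,0],"rotation": [0,0,22],"fingers": 255},
  {"linear": [0,0,0],"rotation": [0,0,24],"fingers": 255},
  {"linear": [0,0,0],"rotation": [0,0,24],"fingers": 255},
  {"linear": [0,0,0],"rotation": [0,0,24],"fingers": 255},
  {"linear": [0,0,0],"rotation": [0,0,24],"fingers": 255},
  {"linear": [0,0,0],"rotation": [0,0,24],"fingers": 255},
  {"linear": [0,0,0],"rotation": [0,0,24],"fingers": 255},
], force=30)

```text
clock: 22.88
ee_pos: [0.5622, -0.0922, 0.0528]
tool_rot: [-0.0, 0.681, 0.733, -0.0]
contact_force: [-1.4, -4.6, 2.0]
finger_gap: 0.0138
```

```bash
python3 chk.py 13; python3 - <<'E'
from h import *
im,d,C=snap('top','t13'); a=im[120:240,240:400]; cv2.imwrite('pics/t13c.png',cv2.resize(a,None,fx=4,fy=4,interpolation=2))
E
```

```text
22.875 [ 0.5622 -0.0922  0.0528] jaw 4.2 0.013825411803966526 [-1.4 -4.6  2. ] [-0.94  0.35 -0.  ]
grip 59 [0.6145 0.0743 0.2026] 0.2166
```

View pics/s13c.png

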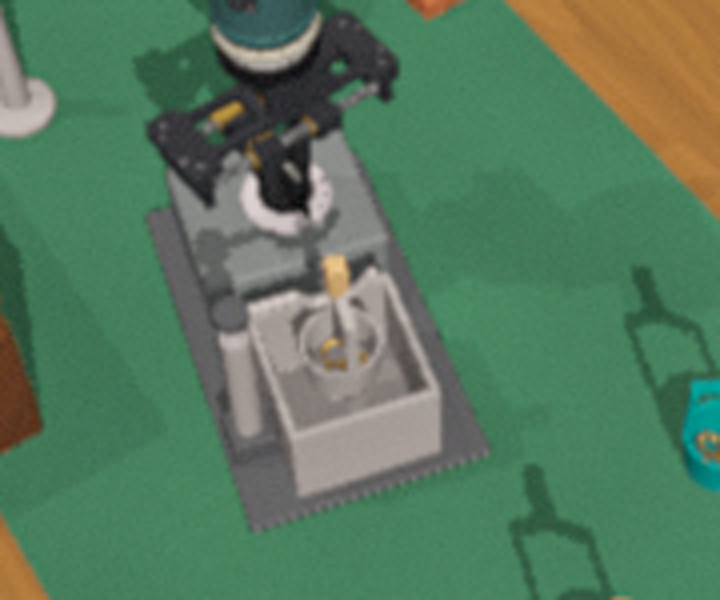

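View pics/w13.png

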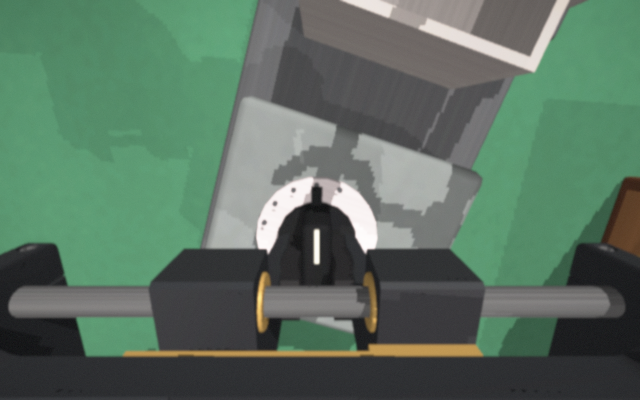

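Request:
servo_tool([
  {"linear": [0,0,0],"rotation": [0,0,0],"fingers": 255},
  {"linear": [0,0,0],"rotation": [0,0,0],"fingers": 255},
  {"linear": [0,0,0],"rotation": [0,0,0],"fingers": 255},
  {"linear": [0,0,0],"rotation": [0,0,0],"fingers": 255},
  {"linear": [0,0,0],"rotation": [0,0,0],"fingers": 255},
  {"linear": [0,0,0],"rotation": [0,0,0],"fingers": 255},
  {"linear": [0,0,0],"rotation": [0,0,0],"fingers": 255},
  {"linear": [0,0,0],"rotation": [0,0,0],"fingers": 255},
  {"linear": [0,0,0],"rotation": [0,0,0],"fingers": 255},
  {"linear": [0,0,0],"rotation": [0,0,0],"fingers": 255},
], force=30)

```text
clock: 24.28
ee_pos: [0.5622, -0.0922, 0.0528]
tool_rot: [-0.0, 0.681, 0.733, -0.0]
contact_force: [-1.5, -4.3, 0.8]
finger_gap: 0.0136
```

```bash
python3 chk.py 14; python3 - <<'E'
from h import *
im,d,C=load('s13');i2=load('s14')[0]
print('basket region diff',np.abs(im[205:260,280:325].astype(int)-i2[205:260,280:325]).mean())
im,d,C=load('s14');P=cloud(d,C)
near=(np.hypot(P[...,0]-.6127,P[...,1]-.0722)<.045)&(d>0)
q=P[near&(P[...,2]>.112)&(P[...,2]<.145)]; print('cup rim area',len(q),[np.round(x,1) for x in cv2.minAreaRect(q[:,:2].astype(np.float32)*1000)])
E
```

```text
24.275 [ 0.5622 -0.0922  0.0528] jaw 4.19 0.013566731440363702 [-1.5 -4.3  0.8] [-0.89  0.38  0.02]
grip 59 [0.6145 0.0749 0.2027] 0.2158
basket region diff 1.755016835016835
cup rim area 63 [array([610.8,  69.1]), array([56.3, 56.1]), np.float64(24.2)]
```

Over the last 1.4 s the basket stayed still, and the knob is gripped at 72°. I'm handing in.

```bash
python3 -c "
from station import ctrl
print(ctrl.job_done())"
```

```text
the job is handed in; nothing more can be done
None
```

I hung the steel basket on the hook, let go of it, and turned the knob three clicks clockwise. I handed the job in at about 24 s, still gripping the knob at the third stop. No verdict was reported.

**Missed first grasp:** the fingers shut on nothing just above the basket's grip. Depth images showed the real fingertips about 38 mm short of the reported TCP. I allowed for that from then on, and the second grasp held.

**Last checks:**
- **Knob:** the jaws turned 72.1° (the third stop is 72°). The wrist picture shows the nose on its pin, with three pins passed and one left. The finger gap is 13.6 mm, against a bar width of 14 mm.
- **Basket:** its grip came down about 12–13 mm with each of the last two clicks. It stays within about 3 mm of the seat's horizontal position, and two scene pictures 1.4 s apart showed no visible motion.
- **Side force:** about 4–5 N remained at the wrist from slight off-centre gripping.
- **Not measured:** I had no reading of the force between basket and hook, or of the finger force on the knob. I saw no bystander disturbed, but did not re-measure their positions.

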